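# Find the wobbly handles in the bayonet dock

### The job

Several clip-on kitchen tool handles stand in the wooden bayonet dock, some not turned fully home, and some have worked loose from their steel feet. Turn each one home (clockwise, to its stop) and rock it gently from side to side; turn every handle that wobbles back anticlockwise to its stop, lift it straight out and put it in the grey repair tray, standing or lying. Leave the sound handles in the dock, fully home, and do not disturb the other things around.

Things in the scene. Friction and masses are not known exactly. Their poses are not given: they have to be found in the camera images.
- dock: fixed dark-wood bar, 92 (x) x 430 (y) mm, 31 mm high, steel plate on top (its surface 26 mm above the worktop) between raised edges. Origin: centre of underside; y along the row, x across it, away from the robot, z up. Five bayonet sockets at y = -170, -85, 0, 85, 170 mm, x = 0, each with a 61 x 31 mm slot along x; some are empty.
- tray: loose grey plastic repair tray, open, 170 (x) x 300 (y) mm, 35 mm high, walls and floor 4 mm thick, 0.8 kg. Origin: centre of its underside.
- tin: bystander: food tin, 75 mm across, 58 mm high; origin at its underside. Leave alone.
- garlic: bystander: garlic bulb, 60 mm; origin at its underside. Leave alone.
- spice: bystander: spice jar with a dark cap, 41 mm across, 105 mm high; origin at its underside. Leave alone.
- handle_1_mid (a point): middle of handle 1's grip, 115 mm above its foot's underside, 81 mm above the pivot of a loose grip. Grip: upright wooden bar 20 mm along this frame's x (pinch it so), 34 mm along y (the broad way), from 74 mm below to 31 mm above this point; z up. All handles look alike (146 mm high, 0.2 kg); absent ones give None
- handle_1_foot (a point): centre of the underside of handle 1's steel foot. Foot: lug bar 56 mm (this frame's x) x 24 mm (y) x 8 mm high; above it a neck and a round flange 64 mm across, whose underside, 17 mm up, rests on the dock's plate. The grip's x axis is this x turned +30 degrees about z. Taken out, it stands on its foot if set down with care
- handle_2_mid (a point): middle of handle 2's grip, as for handle 1. A LOOSE grip, rocked the broad way (along y), follows by 12 mm either way at this point, tipping on its foot by some 0.1 rad against 4 to 12 N (a firm pinch on the flats itself resists the tipping; a push meets 1 to 2 N). Let go, it springs back upright and looks like a sound one
- handle_2_foot (a point): foot of handle 2, as for handle 1. HOME in the dock: this point 9 mm above the dock's underside, x at -60 degrees to the dock's x (clockwise stop at about -65). At the start each stands home or up to 37 degrees short of it, captive all the same. UNLOCKED: x along the slot, near the anticlockwise stop (about +5 degrees; seen from above); then it lifts straight up and out
- handle_3_mid (a point): middle of handle 3's grip, as for handle 1. How a SOUND grip feels: rocked along y it gives at most about 6 mm at this point under 8 N (play of the foot in the dock), then stops hard; it tips on its foot by under 0.02 rad. No grip, loose or sound, tips along x on its foot
- handle_3_foot (a point): foot of handle 3, as for handle 1. A white dot on the flange (27 mm along this frame's -x) points at the red dot on the dock's plate when home, at the green dot on its front edge when unlocked. Turning needs little torque
- handle_4_mid (a point): middle of handle 4's grip, as for handles 1 to 3
- handle_4_foot (a point): foot of handle 4, as for handles 1 to 3
- handle_5_mid (a point): middle of handle 5's grip, as for handles 1 to 3
- handle_5_foot (a point): foot of handle 5, as for handles 1 to 3
Things that resemble listed ones, but are neither listed nor needed, are in the scene too. Leave any pink or purple look-alike of the part that bears handle_5_mid alone. Leave any turquoise look-alike of the part that bears handle_4_mid alone.

How it is judged:
By the outcome, as a careful person would: the job done as asked, in the order asked, and still so for the second after the job is handed in, with the robot touching nothing.
Of handle_1, handle_2, handle_3 only 2 to 3 are there at a start; the rules pass over those that are not, and their reading is None.
At some moment in a run one of tray may be knocked a few centimetres aside while the robot is not near it.
It also fails if it takes over 210 s, if anything falls off the work surface, if the arm or the gripper's body presses on something with over 40 N, if the wrist force passes 120 N, or if a joint passes its speed limit or range.

### The arm

A 6-joint arm with a two-finger parallel gripper is mounted at the origin on a cart in front of the work surface, level with it; the furniture and walls round the work are solid. World frame = base frame: x ahead of the robot, y to its left, z up, the work surface at z = 0. Lengths are in m, angles in rad, forces in N, time in s.
With the tool pointing down it reaches from about 0.325 to 0.9 m from the base axis. Payload 3.5 kg.
Tool frame: the origin (TCP) lies midway between the tips of the shut fingers; the grasp point (between the pads) lies 19 mm behind it; z points along the fingers, y is the line along which they close (so a half turn about z gives the same grasp; the last joint's range is limited). The gripper opens to 85 mm and grips with 20 to 120 N. Pads are 22 mm wide; open, the fingers measure 114 mm over their backs; the gripper's body (76 mm by 85 mm) begins 54 mm behind the grasp point. The pads swing forward as they close: fully open they stand 13 mm farther back than shut.
Start: joints at [-1.343, 0.276, -0.026, 1.268, 0, 1.467], TCP at [0.203, -0.591, 0.231] pointing down, gripper open.
Joint ranges: [-3.12, 3.12], [-0.85, 1.88], [-1.08, 1.24], [-1.95, 2.15], [-1.57, 1.53], [-3.14, 3.14]. Speed limits (rad/s): [2.57, 2.57, 3.14, 3.14, 3.14, 3.14].

### API

Orientations are given as a unit quaternion [w, x, y, z].
In Python, from rig import readout, imaging, job gives the robot as it stands. The module is installed in compiled form; this text tells all that it offers.
- The arm moves only by the tool jog_arm, never from a script. Its argument "rows" is a list of rows, each an object with "translation": the shift along the tool's x, y, z as a fraction of full scale, a list of three; "twist": the turn, a rotation vector about the tool's x, y, z as a fraction of full scale, a list of three. In form: [{"translation": [dx, dy, dz], "twist": [wx, wy, wz]}, ...]. A call has 1 to 12 rows; each row is the pose to reach, as a shift and turn from the pose commanded when the call began, along the tool's axes at that moment, turning the shorter way round; what a row does not reach only later rows make up. Full scale, the value 1, is 400 mm for a shift and pi rad for a turn. A row lasts 1/10 s, in which the tool goes at most 50 mm and 8.59 degrees, less where a joint would pass 70% of its speed; a pose out of reach is approached as far as the arm can. A call with a number of a shift or a turn outside -1 to 1 is refused whole. A call with a gripper value outside its range is refused whole. "grip" is the opening, from 0 (shut) to 1 (fully open), set as the call begins (left out, the last holds). The fingers move at their own pace and stop on an object; the grip force is fixed at half the most. Time passes only in rows, so rows that repeat a pose let the fingers close. It gives the time, the measured TCP pose, the force, the opening and the grip force at its end, in the units of the state.
- readout.sense(): the state, without advancing time (a new reading comes with each control period).
- imaging.read_camera(name): name is "scene" or "top" or "wrist"; returns the picture (420x560x3 uint8, blue, green, red); there is no depth.
- imaging.get_calibration(name): a dict with "camera_matrix" (3x3 intrinsics, pixels), "rvec" (rotation vector, rad) and "tvec" (3), from world to camera coordinates, as OpenCV has them. Camera axes: x right, y down, z forward; pixel columns grow to the right and rows downward; lengths in m; the calibration is good to about 2 mm. A picture is of the moment at which its call begins: read the wrist's pose just before it. get_calibration takes no time and is no camera call; for the wrist camera it gives the pose at the moment of the call.
- job.hand_in(): hands the job in; it is judged then, once.
The state is a dict: "t": time; "qpos": joint angles; "dq": joint speeds; "effort": joint torques, N m; "position": TCP position; "eef_rot": TCP orientation; "ft_force": force on the tool from outside, world axes, zero at the start; "ft_torque": the same for the moment, N m; "grip_width": finger opening in m; "grip_force": force on a finger pad.
Only numpy, scipy, OpenCV 4.12 (cv2) and the standard library are available. Lean on these libraries where they do the work, as an engineer would, in place of code of your own. Each camera call takes 0.05 s, during which the arm holds its last target. There are 200 camera calls.

## Working session

There is one attempt and no reset: what is moved stays moved. The work goes in short steps, Python scripts to look and compute and a tool call to move; the robot and the scene stay as the last step left them, time stands still between calls to the robot, and variables do not carry over. Pictures are saved under pics/ and viewed, at most 14 in all, crops included, and the job is handed in when it is done.

Besides the shell and the picture viewer there is one more tool, called after "Request:" as name(argument=value, ...), one argument or row to a line, values as JSON. jog_arm: Moves the arm, as the interface text tells. Shift numbers are shares of 400 mm and turn numbers shares of pi rad, none past 1 either way. Its arguments: {"type":"object","properties":{"rows":{"type":"array"},"grip":{"type":"number"}},"required":["rows"]}

```bash
mkdir -p pics; python3 - <<'E'
from rig import readout, imaging
import cv2
s=readout.sense(); print({k:s[k] for k in('t','position','eef_rot','ft_force','grip_width')})
for n in('scene','top'):
    cv2.imwrite(f'pics/{n}0.png',cv2.resize(imaging.read_camera(n),(800,600)))
    c=imaging.get_calibration(n);print(n,c)
E
```

```text
{'t': 0.0, 'position': array([ 0.20282108, -0.59036308,  0.23014683]), 'eef_rot': array([-1.10135347e-03,  9.86350937e-01,  1.64652999e-01, -8.21539115e-05]), 'ft_force': array([-0.43263653,  0.00826487,  0.68379813]), 'grip_width': 0.08561171256610726}
scene {'camera_matrix': array([[520.70471673,   0.        , 281.9179929 ],
       [  0.        , 520.70471673, 214.6761355 ],
       [  0.        ,   0.        ,   1.        ]]), 'rvec': array([ 1.00016102, -2.54288646,  0.93364228]), 'tvec': array([0.3734887 , 0.30493869, 1.36906997])}
top {'camera_matrix': array([[385.43996028,   0.        , 278.8325732 ],
       [  0.        , 385.43996028, 214.86976268],
       [  0.        ,   0.        ,   1.        ]]), 'rvec': array([ 2.18010467, -2.11500249,  0.23855237]), 'tvec': array([-0.02816202,  0.51119145,  1.03680642])}
```

View pics/top0.png

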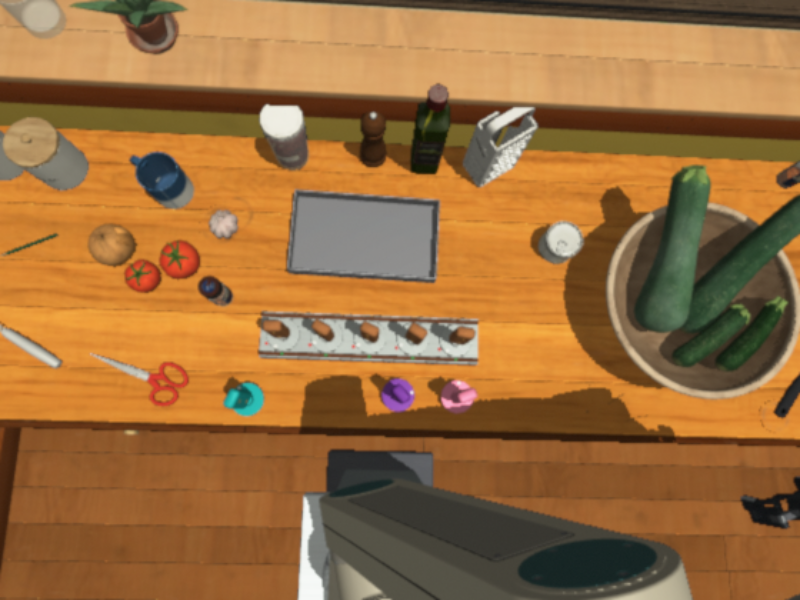

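View pics/scene0.png

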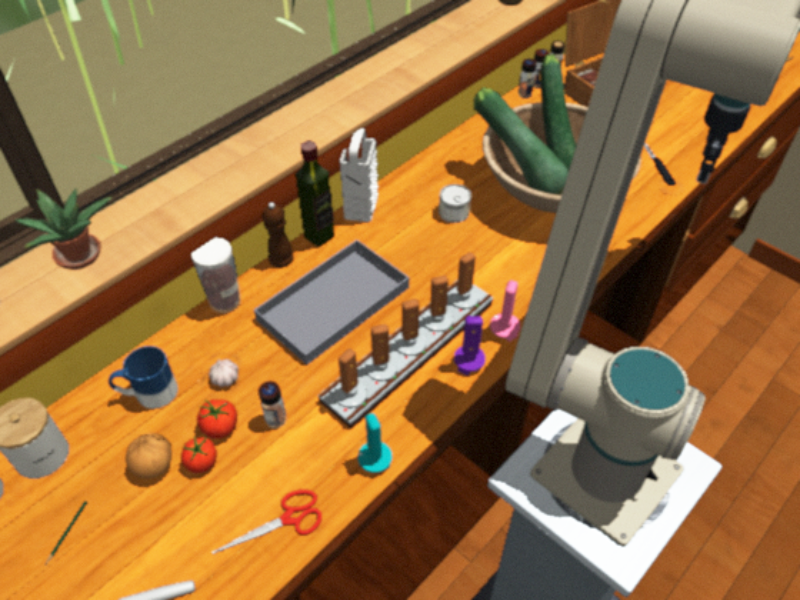

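The pictures show five handles in the dock (top view, dock about x 260–478, y 315–362), with the tray behind it at about (363,236). The pink, purple and turquoise decoys stand in front. I'll enlarge the dock and compute poses.

```bash
cat > h.py <<'E'
from rig import readout, imaging
import cv2, numpy as np
from scipy.spatial.transform import Rotation as R
def ray(cam,uv,z,c=None):
    c=c or imaging.get_calibration(cam); M=cv2.Rodrigues(c['rvec'])[0]
    d=M.T@np.linalg.solve(c['camera_matrix'],[uv[0],uv[1],1]); o=-M.T@c['tvec']
    return o+d*(z-o[2])/d[2]
def proj(cam,p,c=None):
    c=c or imaging.get_calibration(cam)
    return cv2.projectPoints(np.array(p,float).reshape(-1,3),c['rvec'],c['tvec'],c['camera_matrix'],None)[0].reshape(-1,2)
def pose():
    s=readout.sense(); w,x,y,z=s['eef_rot']; return s['position'],R.from_quat([x,y,z,w]),s
def to(p,yaw):
    """row numbers for TCP at p, pointing down, tool y (closing line) at world angle yaw (rad)"""
    P,r,_=pose(); t=np.array([np.cos(yaw),np.sin(yaw),0]); z=np.array([0,0,-1.]); x=np.cross(t,z)
    T=R.from_matrix(np.c_[x,t,z]); 
    return np.round(r.inv().apply(np.array(p)-P)/.4,4), np.round((r.inv()*T).as_rotvec()/np.pi,4)
E
python3 - <<'E'
from h import *
k=.7
print('dock',[ray('top',(u*k,v*k),.031).round(3) for u,v in [(260,315),(478,320),(478,362),(259,357)]])
print('tray',[ray('top',(u*k,v*k),.035).round(3) for u,v in [(291,192),(439,200),(435,280),(288,271)]])
im=imaging.read_camera('top')
c=im[210:262,175:345]
cv2.imwrite('pics/dock0.png',cv2.resize(c,None,fx=4.7,fy=4.7,interpolation=cv2.INTER_CUBIC))
E
```

```text
dock [array([0.489, 0.258, 0.031]), array([ 0.494, -0.173,  0.031]), array([ 0.41 , -0.173,  0.031]), array([0.407, 0.255, 0.031])]
tray [array([0.745, 0.213, 0.035]), array([ 0.741, -0.091,  0.035]), array([ 0.571, -0.085,  0.035]), array([0.579, 0.209, 0.035])]
```

View pics/dock0.png

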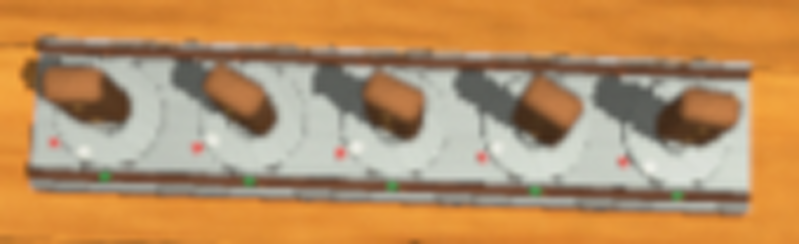

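```bash
python3 - <<'E'
from h import *
P,r,s=pose()
c=imaging.get_calibration('wrist');M=cv2.Rodrigues(c['rvec'])[0]
o=-M.T@c['tvec'];print('cam in tool',r.inv().apply(o-P),'axis',r.inv().apply(M[2]),c['camera_matrix'][0,0])
f=lambda u,v,z:ray('top',(175+u/4.7,210+v/4.7),z)
G=np.array([f(*q,.031) for q in [(105,177),(249,181),(392,186),(536,190),(677,195)]]);print(G.round(4))
Rd=np.array([f(*q,.026) for q in [(54,143),(197,148),(340,153),(481,157),(624,162)]]);print(Rd.round(4))
W=np.array([f(*q,.032) for q in [(84,151),(212,140),(357,147),(499,152),(649,167)]]);print(W.round(4))
print(to((.40,.04,.36),0))
E
```

```text
cam in tool [ 0.08070252  0.00043741 -0.14424027] axis [-0.31208163 -0.00139673  0.95005426] 334.24771714061615
[[ 0.4142  0.2109  0.031 ]
 [ 0.4144  0.1261  0.031 ]
 [ 0.414   0.0413  0.031 ]
 [ 0.4142 -0.0446  0.031 ]
 [ 0.4137 -0.1293  0.031 ]]
[[ 0.4339  0.2431  0.026 ]
 [ 0.4336  0.1584  0.026 ]
 [ 0.4332  0.0731  0.026 ]
 [ 0.4334 -0.0114  0.026 ]
 [ 0.4331 -0.0977  0.026 ]]
[[ 0.4291  0.224   0.032 ]
 [ 0.438   0.1491  0.032 ]
 [ 0.4365  0.063   0.032 ]
 [ 0.4361 -0.0219  0.032 ]
 [ 0.4299 -0.1121  0.032 ]]
(array([ 0.9782, -1.3314, -0.3215]), array([-0.0005, -0.0004, -0.3947]))
```

Request:
jog_arm(
  rows=[
    {"translation":[0.37,-0.5,-0.32],"twist":[0,0,-0.15]},
    {"translation":[0.37,-0.5,-0.32],"twist":[0,0,-0.2]},
    {"translation":[0.37,-0.5,-0.32],"twist":[0,0,-0.25]},
    {"translation":[0.37,-0.5,-0.32],"twist":[0,0,-0.3]},
    {"translation":[0.37,-0.5,-0.32],"twist":[0,0,-0.3]},
    {"translation":[0.74,-1,-0.32],"twist":[0,0,-0.39]},
    {"translation":[0.74,-1,-0.32],"twist":[0,0,-0.39]},
    {"translation":[0.74,-1,-0.32],"twist":[0,0,-0.39]},
    {"translation":[0.74,-1,-0.32],"twist":[0,0,-0.39]},
    {"translation":[0.74,-1,-0.32],"twist":[0,0,-0.39]},
    {"translation":[0.74,-1,-0.32],"twist":[0,0,-0.39]},
    {"translation":[0.74,-1,-0.32],"twist":[0,0,-0.39]},
  ],
)

```text
t: 1.35
position: [0.3532, -0.1139, 0.3595]
eef_rot: [0.0, 0.71, 0.704, 0.0]
ft_force: [-0.1, -0.8, -0.4]
grip_width: 0.0852
grip_force: 0.0
```

```bash
python3 - <<'E'
from h import *
print(pose()[0],pose()[2]['qpos']);print(to((.45,.04,.36),0))
E
```

```text
[ 0.35324549 -0.11388971  0.35948839] [-4.87194588e-01 -2.29591830e-01 -2.80649887e-01  1.51944488e+00
  7.99528458e-04  1.09284286e+00]
(array([ 0.3869,  0.2383, -0.0009]), array([ 0.0002, -0.0002, -0.0029]))
```

Request:
jog_arm(
  rows=[
    {"translation":[0.39,0.24,0],"twist":[0,0,0]},
    {"translation":[0.39,0.24,0],"twist":[0,0,0]},
    {"translation":[0.39,0.24,0],"twist":[0,0,0]},
    {"translation":[0.39,0.24,0],"twist":[0,0,0]},
    {"translation":[0.39,0.24,0],"twist":[0,0,0]},
    {"translation":[0.39,0.24,0],"twist":[0,0,0]},
  ],
)

```text
t: 1.95
position: [0.4513, 0.0377, 0.3587]
eef_rot: [-0.0, 0.712, 0.702, -0.001]
ft_force: [-0.3, -0.1, -0.4]
grip_width: 0.0857
grip_force: 0.0
```

```bash
python3 - <<'E'
from h import *
c=imaging.get_calibration('wrist');im=imaging.read_camera('wrist')
np.save('w1.npy',np.array([c],dtype=object))
cv2.imwrite('pics/w1.png',cv2.resize(im,(800,600),interpolation=cv2.INTER_CUBIC))
S=[(.451,y) for y in(.211,.126,.041,-.044,-.129)]
print((proj('wrist',[(x,y,.032) for x,y in S],c)/.7).round(0).tolist());print((proj('wrist',[(x,y,.155) for x,y in S],c)/.7).round(0).tolist())
E
```

```text
[[396.0, 29.0], [397.0, 132.0], [398.0, 223.0], [400.0, 305.0], [401.0, 378.0]]
[[394.0, -14.0], [396.0, 129.0], [398.0, 250.0], [400.0, 355.0], [401.0, 446.0]]
```

View pics/w1.png

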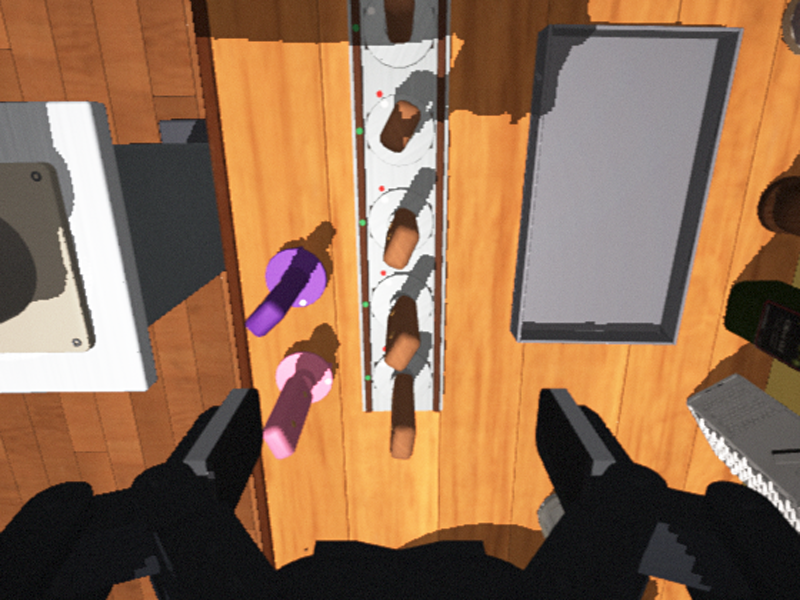

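The wrist view confirms the poses: flanges at x≈398–401 px, as projected, with handles 3–5 at (400,223), (400,305) and (401,378). I'll start with handle 3.

Request:
jog_arm(
  rows=[
    {"translation":[0.008,0,0.3],"twist":[0,0,0.12]},
    {"translation":[0.008,0,0.3],"twist":[0,0,0.12]},
    {"translation":[0.008,0,0.3],"twist":[0,0,0.12]},
    {"translation":[0.008,0,0.4],"twist":[0,0,0.12]},
    {"translation":[0.008,0,0.5],"twist":[0,0,0.12]},
    {"translation":[0.008,0,0.6],"twist":[0,0,0.12]},
    {"translation":[0.008,0,0.635],"twist":[0,0,0.12]},
    {"translation":[0.008,0,0.635],"twist":[0,0,0.12]},
  ],
  grip=0.65,
)

```text
t: 2.8
position: [0.4481, 0.0397, 0.1028]
eef_rot: [-0.002, 0.832, 0.555, -0.003]
ft_force: [-0.1, 0.6, 0.1]
grip_width: 0.0553
grip_force: 0.0
```

Request:
jog_arm(
  rows=[
    {"translation":[0,0,0],"twist":[0,0,0]},
    {"translation":[0,0,0],"twist":[0,0,0]},
    {"translation":[0,0,0],"twist":[0,0,0]},
    {"translation":[0,0,0],"twist":[0,0,0]},
    {"translation":[0,0,0],"twist":[0,0,0]},
    {"translation":[0,0,0],"twist":[0,0,0]},
    {"translation":[0,0,0],"twist":[0,0,0]},
    {"translation":[0,0,0],"twist":[0,0,0]},
  ],
  grip=0,
)

```text
t: 3.6
position: [0.4528, 0.0408, 0.1069]
eef_rot: [0.001, 0.831, 0.556, 0.001]
ft_force: [-0.8, -1.6, 5.7]
grip_width: 0.0194
grip_force: 61.8
```

```bash
cat > s.py <<'E'
from h import *
P,r,s=pose();m=r.as_matrix()
print('t',s['t'],'P',P.round(4),'yaw',np.degrees(np.arctan2(m[1,1],m[0,1])).round(1),'F',s['ft_force'].round(1),'T',s['ft_torque'].round(2),'w',s['grip_width'].round(4),s['grip_force'])
g=r.inv().apply(s['ft_force']);print('Ftool',g.round(1))
E
python3 s.py
```

```text
Traceback (most recent call last):
  File "s.py", line 3, in <module>
    print('t',s['t'],'P',P.round(4),'yaw',np.degrees(np.arctan2(m[1,1],m[0,1])).round(1),'F',s['ft_force'].round(1),'T',s['ft_torque'].round(2),'w',s['grip_width'].round(4),s['grip_force'])
                                                                                                                                                    ^^^^^^^^^^^^^^^^^^^^^
AttributeError: 'float' object has no attribute 'round'
```

Request:
jog_arm(
  rows=[
    {"translation":[0,0,0],"twist":[0,0,0.03]},
    {"translation":[0,0,0],"twist":[0,0,0.06]},
    {"translation":[0,0,0],"twist":[0,0,0.08]},
    {"translation":[0,0,0],"twist":[0,0,0.08]},
    {"translation":[0,0,0],"twist":[0,0,0.08]},
  ],
)

```text
t: 4.1
position: [0.4515, 0.0415, 0.1069]
eef_rot: [-0.0, 0.894, 0.448, 0.0]
ft_force: [-3.3, 0.1, 9.8]
grip_width: 0.0192
grip_force: 62.5
```

```bash
sed -i "s/s\['grip_width'\].round(4)/round(s['grip_width'],4)/" s.py;python3 s.py
```

```text
t 4.1 P [0.4515 0.0415 0.1069] yaw -36.7 F [-3.3  0.1  9.8] T [0.07 0.93 0.42] w 0.0192 62.475879192352295
Ftool [-1.9 -2.7 -9.8]
```

Request:
jog_arm(
  rows=[
    {"translation":[0.01,0,0],"twist":[0,0,0]},
    {"translation":[0.015,0,0],"twist":[0,0,0]},
    {"translation":[0.02,0,0],"twist":[0,0,0]},
    {"translation":[0.02,0,0],"twist":[0,0,0]},
  ],
)

```text
t: 4.5
position: [0.4545, 0.0459, 0.1066]
eef_rot: [0.002, 0.894, 0.448, -0.003]
ft_force: [-6.7, -3.8, 12.4]
grip_width: 0.0197
grip_force: 62.9
```

```bash
python3 s.py
```

```text
t 4.5 P [0.4545 0.0459 0.1066] yaw -36.8 F [-6.7 -3.8 12.4] T [-1.33  1.85  0.33] w 0.0197 62.85874843597412
Ftool [ -7.1  -3.1 -12.3]
```

Request:
jog_arm(
  rows=[
    {"translation":[-0.01,0,0],"twist":[0,0,0]},
    {"translation":[-0.02,0,0],"twist":[0,0,0]},
    {"translation":[-0.03,0,0],"twist":[0,0,0]},
    {"translation":[-0.04,0,0],"twist":[0,0,0]},
    {"translation":[-0.04,0,0],"twist":[0,0,0]},
  ],
)

```text
t: 5.0
position: [0.4487, 0.0377, 0.1066]
eef_rot: [-0.003, 0.894, 0.449, 0.004]
ft_force: [1.4, 6.9, 1.9]
grip_width: 0.0192
grip_force: 61.4
```

```bash
python3 s.py
```

```text
t 5.0 P [0.4487 0.0377 0.1066] yaw -36.7 F [1.4 6.9 1.9] T [ 1.94 -0.57  0.33] w 0.0192 61.42618417739868
Ftool [ 6.4 -3.  -1.8]
```

Request:
jog_arm(
  rows=[
    {"translation":[-0.01,0,0],"twist":[0,0,0]},
    {"translation":[-0.02,0,0],"twist":[0,0,0]},
    {"translation":[-0.02,0,0],"twist":[0,0,0]},
  ],
)

```text
t: 5.3
position: [0.4438, 0.0312, 0.1061]
eef_rot: [-0.003, 0.894, 0.449, 0.004]
ft_force: [3.6, 6.7, -1.7]
grip_width: 0.0194
grip_force: 61.0
```

```bash
python3 s.py
```

```text
t 5.3 P [0.4438 0.0312 0.1061] yaw -36.7 F [ 3.6  6.7 -1.7] T [ 1.83 -0.84  0.39] w 0.0194 60.96950054168701
Ftool [ 7.5 -1.1  1.8]
```

Request:
jog_arm(
  rows=[
    {"translation":[0.02,0,0],"twist":[0,0,0]},
    {"translation":[0.04,0,0],"twist":[0,0,0]},
    {"translation":[0.06,0,0],"twist":[0,0,0]},
    {"translation":[0.07,0,0],"twist":[0,0,0]},
    {"translation":[0.08,0,0],"twist":[0,0,0]},
    {"translation":[0.08,0,0],"twist":[0,0,0]},
  ],
)

```text
t: 5.9
position: [0.4588, 0.0519, 0.1051]
eef_rot: [0.002, 0.894, 0.448, -0.004]
ft_force: [-4.6, -5.9, 4.7]
grip_width: 0.0194
grip_force: 61.9
```

```bash
python3 s.py
```

```text
t 5.9 P [0.4588 0.0519 0.1051] yaw -36.8 F [-4.6 -5.9  4.7] T [-1.56  1.19  0.36] w 0.0194 61.881712675094604
Ftool [-7.6 -0.2 -4.7]
```

Handle 3 follows 12.8 mm each way at about 7.5 N, so it's loose. I'll unlock it and lift it.

Request:
jog_arm(
  rows=[
    {"translation":[-0.02,0,0],"twist":[0,0,0]},
    {"translation":[-0.04,0,0],"twist":[0,0,0]},
    {"translation":[-0.04,0,0],"twist":[0,0,-0.08]},
    {"translation":[-0.04,0,0],"twist":[0,0,-0.16]},
    {"translation":[-0.04,0,0],"twist":[0,0,-0.24]},
    {"translation":[-0.04,0,0],"twist":[0,0,-0.32]},
    {"translation":[-0.04,0,0],"twist":[0,0,-0.36]},
    {"translation":[-0.04,0,0],"twist":[0,0,-0.39]},
    {"translation":[-0.04,0,0],"twist":[0,0,-0.39]},
    {"translation":[-0.04,0,0],"twist":[0,0,-0.39]},
  ],
)

```text
t: 6.9
position: [0.4503, 0.0422, 0.1058]
eef_rot: [-0.002, 0.483, 0.876, 0.001]
ft_force: [-4.4, 4.3, 7.8]
grip_width: 0.0193
grip_force: 62.1
```

```bash
python3 s.py
```

```text
t 6.9 P [0.4503 0.0422 0.1058] yaw 32.2 F [-4.4  4.3  7.8] T [ 1.18  1.26 -0.28] w 0.0193 62.11170673370361
Ftool [ 6.  -1.4 -7.8]
```

Request:
jog_arm(
  rows=[
    {"translation":[0.006,0,0],"twist":[0,0,0.008]},
    {"translation":[0.006,0,-0.02],"twist":[0,0,0.008]},
    {"translation":[0.006,0,-0.05],"twist":[0,0,0.008]},
    {"translation":[0.006,0,-0.08],"twist":[0,0,0.008]},
    {"translation":[0.006,0,-0.12],"twist":[0,0,0.008]},
    {"translation":[0.006,0,-0.16],"twist":[0,0,0.008]},
    {"translation":[0.006,0,-0.2],"twist":[0,0,0.008]},
    {"translation":[0.006,0,-0.2],"twist":[0,0,0.008]},
  ],
)

```text
t: 7.7
position: [0.4524, 0.0429, 0.1885]
eef_rot: [0.003, 0.497, 0.868, 0.001]
ft_force: [1.8, -0.6, -2.3]
grip_width: 0.0197
grip_force: 61.0
```

```bash
python3 s.py; python3 - <<'E'
from h import *
cv2.imwrite('pics/top1.png',cv2.resize(imaging.read_camera('top')[110:290,160:400],(800,600),interpolation=cv2.INTER_CUBIC))
for p in [(.6,-.02)]: print(to((.62,-.02,.19),np.radians(0)))
E
```

```text
t 7.7 P [0.4524 0.0429 0.1885] yaw 30.5 F [ 1.8 -0.6 -2.3] T [-0.04 -0.09 -0.  ] w 0.0197 60.961993932724
Ftool [-1.4  1.2  2.3]
(array([-0.3492,  0.2835, -0.0057]), array([0.0011, 0.0005, 0.1692]))
```

View pics/top1.png

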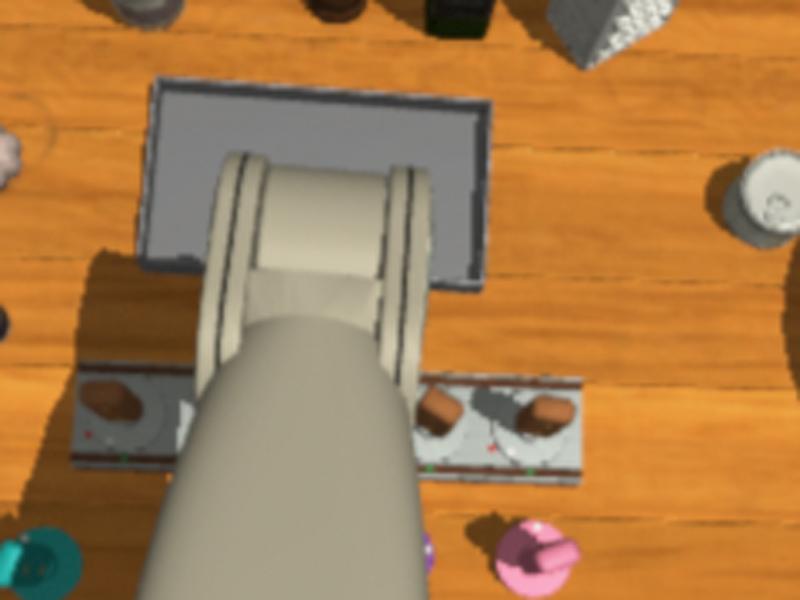

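Handle 3 is lifted clear and the tray is where it was (crop x 137–490). I'll carry it over.

Request:
jog_arm(
  rows=[
    {"translation":[-0.06,0.11,0],"twist":[0,0,0]},
    {"translation":[-0.127,0.215,0],"twist":[0,0,0]},
    {"translation":[-0.2,0.26,0],"twist":[0,0,0]},
    {"translation":[-0.3,0.3,0],"twist":[0,0,0]},
    {"translation":[-0.38,0.34,0],"twist":[0,0,0]},
    {"translation":[-0.42,0.355,0.03],"twist":[0,0,0]},
    {"translation":[-0.42,0.355,0.09],"twist":[0,0,0]},
    {"translation":[-0.42,0.355,0.15],"twist":[0,0,0]},
    {"translation":[-0.42,0.355,0.18],"twist":[0,0,0]},
    {"translation":[-0.42,0.355,0.2],"twist":[0,0,0]},
    {"translation":[-0.42,0.355,0.21],"twist":[0,0,0]},
    {"translation":[-0.42,0.355,0.21],"twist":[0,0,0]},
  ],
)

```text
t: 8.95
position: [0.658, -0.0296, 0.1019]
eef_rot: [0.0, 0.496, 0.868, 0.0]
ft_force: [0.5, 0.7, -1.2]
grip_width: 0.0194
grip_force: 61.1
```

```bash
python3 s.py
```

```text
t 8.95 P [ 0.658  -0.0296  0.1019] yaw 30.5 F [ 0.5  0.7 -1.2] T [ 0.01 -0.01  0.03] w 0.0194 61.08357310295105
Ftool [0.3 0.8 1.2]
```

Request:
jog_arm(
  rows=[
    {"translation":[0,0,0.005],"twist":[0,0,0]},
    {"translation":[0,0,0.005],"twist":[0,0,0]},
  ],
)

```text
t: 9.15
position: [0.6592, -0.0302, 0.101]
eef_rot: [0.002, 0.496, 0.868, 0.0]
ft_force: [-0.2, -1.6, 1.7]
grip_width: 0.0191
grip_force: 61.5
```

Request:
jog_arm(
  rows=[
    {"translation":[0,0,0],"twist":[0,0,0]},
    {"translation":[0,0,0],"twist":[0,0,0]},
    {"translation":[0,0,0],"twist":[0,0,0]},
    {"translation":[0,0,0],"twist":[0,0,0]},
    {"translation":[0,0,-0.1],"twist":[0,0,0]},
    {"translation":[0,0,-0.2],"twist":[0,0,0]},
    {"translation":[0,0,-0.3],"twist":[0,0,0]},
    {"translation":[0,0,-0.3],"twist":[0,0,0]},
  ],
  grip=0.5,
)

```text
t: 9.95
position: [0.662, -0.0301, 0.227]
eef_rot: [0.006, 0.496, 0.868, 0.002]
ft_force: [0.9, -0.4, 0.8]
grip_width: 0.0428
grip_force: 0.0
```

```bash
python3 s.py; python3 -c "
from h import *
print(to((.451,-.044,.22),np.radians(-27)))"
```

```text
t 9.95 P [ 0.662  -0.0301  0.227 ] yaw 30.5 F [ 0.9 -0.4  0.8] T [ 0.01 -0.   -0.01] w 0.0428 0.0
Ftool [-0.8  0.6 -0.8]
(array([ 0.2377, -0.4724,  0.0108]), array([0.0043, 0.0007, 0.3193]))
```

Request:
jog_arm(
  rows=[
    {"translation":[0.11,-0.22,0],"twist":[0,0,0.08]},
    {"translation":[0.22,-0.44,0],"twist":[0,0,0.16]},
    {"translation":[0.238,-0.472,0],"twist":[0,0,0.24]},
    {"translation":[0.238,-0.472,0],"twist":[0,0,0.319]},
    {"translation":[0.238,-0.472,0],"twist":[0,0,0.319]},
    {"translation":[0.238,-0.472,0],"twist":[0,0,0.319]},
    {"translation":[0.238,-0.472,0],"twist":[0,0,0.319]},
    {"translation":[0.238,-0.472,0.1],"twist":[0,0,0.319]},
    {"translation":[0.238,-0.472,0.2],"twist":[0,0,0.319]},
    {"translation":[0.238,-0.472,0.27],"twist":[0,0,0.319]},
    {"translation":[0.238,-0.472,0.305],"twist":[0,0,0.319]},
    {"translation":[0.238,-0.472,0.305],"twist":[0,0,0.319]},
  ],
  grip=0.65,
)

```text
t: 11.15
position: [0.4437, -0.0425, 0.0945]
eef_rot: [-0.002, 0.852, 0.523, -0.002]
ft_force: [-0.7, -0.1, -0.1]
grip_width: 0.0555
grip_force: 0.0
```

```bash
python3 s.py; python3 - <<'E'
from h import *
cv2.imwrite('pics/w2.png',imaging.read_camera('wrist'))
E
```

```text
t 11.15 P [ 0.4437 -0.0425  0.0945] yaw -27.0 F [-0.7 -0.1 -0.1] T [-0.   -0.01  0.02] w 0.0555 0.0
Ftool [-0.4 -0.6  0.1]
```

View pics/w2.png

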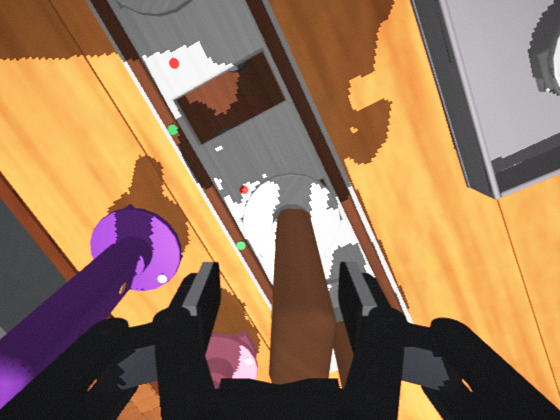

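The grip stands between the open fingers (about (303,300)) and the pads are aligned. I'll close, then turn home.

Request:
jog_arm(
  rows=[
    {"translation":[0,0.008,-0.02],"twist":[0,0,0]},
    {"translation":[0,0.008,-0.02],"twist":[0,0,0]},
    {"translation":[0,0.008,-0.02],"twist":[0,0,0]},
    {"translation":[0,0.008,-0.02],"twist":[0,0,0]},
    {"translation":[0,0.008,-0.02],"twist":[0,0,0]},
    {"translation":[0,0.008,-0.02],"twist":[0,0,0]},
    {"translation":[0,0.008,-0.02],"twist":[0,0,0]},
    {"translation":[0,0.008,-0.02],"twist":[0,0,0.02]},
    {"translation":[0,0.008,-0.02],"twist":[0,0,0.04]},
    {"translation":[0,0.008,-0.02],"twist":[0,0,0.055]},
    {"translation":[0,0.008,-0.02],"twist":[0,0,0.055]},
    {"translation":[0,0.008,-0.02],"twist":[0,0,0.055]},
  ],
  grip=0,
)

```text
t: 12.4
position: [0.4509, -0.0453, 0.1075]
eef_rot: [0.001, 0.894, 0.448, 0.001]
ft_force: [-1.0, 0.4, 9.1]
grip_width: 0.0193
grip_force: 60.0
```

```bash
python3 s.py
```

```text
t 12.4 P [ 0.4509 -0.0453  0.1075] yaw -36.8 F [-1.   0.4  9.1] T [-0.06  0.52  0.5 ] w 0.0193 59.976890087127686
Ftool [-0.3 -1.  -9.1]
```

Request:
jog_arm(
  rows=[
    {"translation":[0.01,0,0],"twist":[0,0,0]},
    {"translation":[0.02,0,0],"twist":[0,0,0]},
    {"translation":[0.025,0,0],"twist":[0,0,0]},
    {"translation":[0.025,0,0],"twist":[0,0,0]},
  ],
)

```text
t: 12.8
position: [0.4553, -0.0391, 0.107]
eef_rot: [0.003, 0.894, 0.448, -0.002]
ft_force: [-4.1, -5.7, 8.8]
grip_width: 0.0192
grip_force: 60.2
```

```bash
python3 s.py
```

```text
t 12.8 P [ 0.4553 -0.0391  0.107 ] yaw -36.8 F [-4.1 -5.7  8.8] T [-1.42  1.28  0.32] w 0.0192 60.151169300079346
Ftool [-7.1  0.2 -8.8]
```

Request:
jog_arm(
  rows=[
    {"translation":[-0.01,0,0],"twist":[0,0,0]},
    {"translation":[-0.02,0,0],"twist":[0,0,0]},
    {"translation":[-0.03,0,0],"twist":[0,0,0]},
    {"translation":[-0.04,0,0],"twist":[0,0,0]},
    {"translation":[-0.05,0,0],"twist":[0,0,0]},
    {"translation":[-0.05,0,0],"twist":[0,0,0]},
  ],
)

```text
t: 13.4
position: [0.4464, -0.051, 0.1067]
eef_rot: [-0.001, 0.894, 0.448, 0.005]
ft_force: [3.5, 5.5, 1.1]
grip_width: 0.0194
grip_force: 58.9
```

```bash
python3 s.py
```

```text
t 13.4 P [ 0.4464 -0.051   0.1067] yaw -36.7 F [3.5 5.5 1.1] T [ 1.57 -1.1   0.4 ] w 0.0194 58.943610191345215
Ftool [ 6.5 -0.5 -1. ]
```

Request:
jog_arm(
  rows=[
    {"translation":[-0.01,0,0],"twist":[0,0,0]},
    {"translation":[-0.015,0,0],"twist":[0,0,0]},
    {"translation":[-0.015,0,0],"twist":[0,0,0]},
  ],
)

```text
t: 13.7
position: [0.4428, -0.0556, 0.1061]
eef_rot: [-0.001, 0.894, 0.448, 0.005]
ft_force: [5.7, 6.9, -3.4]
grip_width: 0.0193
grip_force: 58.8
```

```bash
python3 s.py
```

```text
t 13.7 P [ 0.4428 -0.0556  0.1061] yaw -36.7 F [ 5.7  6.9 -3.4] T [ 1.6  -1.48  0.33] w 0.0193 58.76553118228912
Ftool [8.9 0.4 3.5]
```

Request:
jog_arm(
  rows=[
    {"translation":[0.02,0,0],"twist":[0,0,0]},
    {"translation":[0.04,0,0],"twist":[0,0,0]},
    {"translation":[0.06,0,0],"twist":[0,0,0]},
    {"translation":[0.07,0,0],"twist":[0,0,0]},
    {"translation":[0.08,0,0],"twist":[0,0,0]},
    {"translation":[0.08,0,0],"twist":[0,0,0]},
  ],
)

```text
t: 14.3
position: [0.4583, -0.0345, 0.1058]
eef_rot: [0.003, 0.894, 0.447, -0.003]
ft_force: [-2.0, -6.2, 3.9]
grip_width: 0.0195
grip_force: 59.8
```

```bash
python3 s.py
```

```text
t 14.3 P [ 0.4583 -0.0345  0.1058] yaw -36.8 F [-2.  -6.2  3.9] T [-1.86  0.88  0.4 ] w 0.0195 59.84127759933472
Ftool [-6.2  2.1 -3.8]
```

Handle 4 is loose as well (±13 mm at 6–9 N). Unlock and lift.

Request:
jog_arm(
  rows=[
    {"translation":[-0.02,0,0],"twist":[0,0,0]},
    {"translation":[-0.04,0,0],"twist":[0,0,0]},
    {"translation":[-0.04,0,0],"twist":[0,0,-0.08]},
    {"translation":[-0.04,0,0],"twist":[0,0,-0.16]},
    {"translation":[-0.04,0,0],"twist":[0,0,-0.24]},
    {"translation":[-0.04,0,0],"twist":[0,0,-0.32]},
    {"translation":[-0.04,0,0],"twist":[0,0,-0.36]},
    {"translation":[-0.04,0,0],"twist":[0,0,-0.39]},
    {"translation":[-0.04,0,0],"twist":[0,0,-0.39]},
    {"translation":[-0.04,0,0],"twist":[0,0,-0.39]},
  ],
)

```text
t: 15.3
position: [0.45, -0.0437, 0.1063]
eef_rot: [-0.0, 0.483, 0.876, 0.002]
ft_force: [-0.0, 5.1, 8.0]
grip_width: 0.0195
grip_force: 60.1
```

```bash
python3 s.py
```

```text
t 15.3 P [ 0.45   -0.0437  0.1063] yaw 32.2 F [-0.   5.1  8. ] T [ 1.21  0.29 -0.27] w 0.0195 60.10578632354736
Ftool [ 4.3  2.7 -8. ]
```

Request:
jog_arm(
  rows=[
    {"translation":[0.006,0,0],"twist":[0,0,0.008]},
    {"translation":[0.006,0,-0.02],"twist":[0,0,0.008]},
    {"translation":[0.006,0,-0.05],"twist":[0,0,0.008]},
    {"translation":[0.006,0,-0.08],"twist":[0,0,0.008]},
  ],
)

```text
t: 15.7
position: [0.4468, -0.0428, 0.1377]
eef_rot: [-0.001, 0.497, 0.868, -0.001]
ft_force: [0.4, -0.0, -1.9]
grip_width: 0.0194
grip_force: 59.7
```

Request:
jog_arm(
  rows=[
    {"translation":[0,0,-0.04],"twist":[0,0,0]},
    {"translation":[0,0,-0.08],"twist":[0,0,0]},
    {"translation":[0,0,-0.12],"twist":[0,0,0]},
    {"translation":[0,0,-0.12],"twist":[0,0,0]},
  ],
)

```text
t: 16.1
position: [0.4493, -0.0433, 0.188]
eef_rot: [0.002, 0.497, 0.868, 0.0]
ft_force: [-0.6, -0.2, -1.7]
grip_width: 0.0193
grip_force: 59.8
```

```bash
python3 s.py; python3 - <<'E'
from h import *
a=np.radians(30.5)
print(to((.54,.0,.19),a)[0],to((.66,.06,.19),a))
im=imaging.read_camera('top'); k=im[115:210,190:320]
cv2.imwrite('pics/top2.png',cv2.resize(k,(780,570),interpolation=cv2.INTER_CUBIC))
E
```

```text
t 16.1 P [ 0.4493 -0.0433  0.188 ] yaw 30.4 F [-0.6 -0.2 -1.7] T [-0.01 -0.1   0.  ] w 0.0193 59.8418927192688
Ftool [ 0.1 -0.6  1.7]
[-0.0215  0.2504 -0.0044] (array([-0.0441,  0.585 , -0.0037]), array([ 0.0006,  0.001 , -0.0003]))
```

View pics/top2.png

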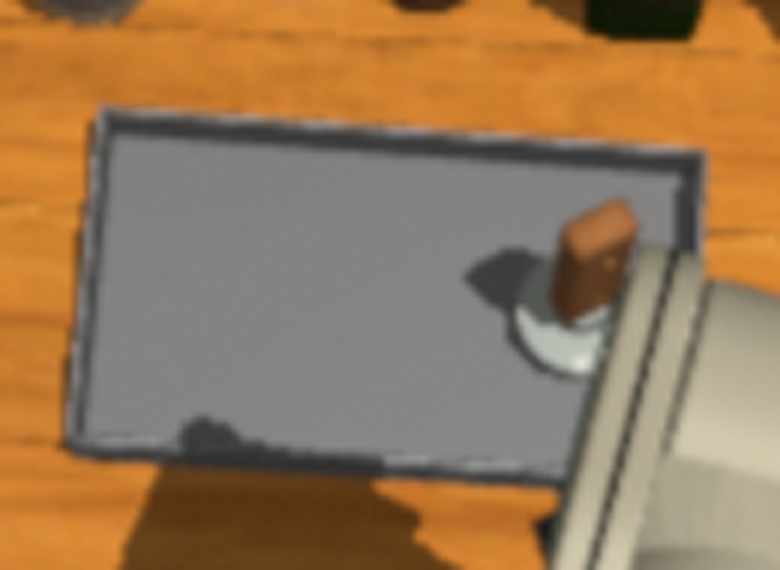

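Handle 3 stands in the tray (crop (585,300)) and the tray hasn't moved. Handle 4 goes next to it.

Request:
jog_arm(
  rows=[
    {"translation":[-0.01,0.12,0],"twist":[0,0,0]},
    {"translation":[-0.02,0.24,0],"twist":[0,0,0]},
    {"translation":[-0.03,0.36,0],"twist":[0,0,0]},
    {"translation":[-0.04,0.48,0],"twist":[0,0,0]},
    {"translation":[-0.044,0.585,0],"twist":[0,0,0]},
    {"translation":[-0.044,0.585,0.05],"twist":[0,0,0]},
    {"translation":[-0.044,0.585,0.1],"twist":[0,0,0]},
    {"translation":[-0.044,0.585,0.15],"twist":[0,0,0]},
    {"translation":[-0.044,0.585,0.18],"twist":[0,0,0]},
    {"translation":[-0.044,0.585,0.2],"twist":[0,0,0]},
    {"translation":[-0.044,0.585,0.214],"twist":[0,0,0]},
    {"translation":[-0.044,0.585,0.218],"twist":[0,0,0]},
  ],
)

```text
t: 17.35
position: [0.6582, 0.0598, 0.1013]
eef_rot: [0.0, 0.497, 0.868, -0.001]
ft_force: [-7.8, -2.6, 17.6]
grip_width: 0.0192
grip_force: 63.7
```

Request:
jog_arm(
  rows=[
    {"translation":[0,0,0],"twist":[0,0,0]},
    {"translation":[0,0,0],"twist":[0,0,0]},
  ],
)

```text
t: 17.55
position: [0.6581, 0.0598, 0.1014]
eef_rot: [0.0, 0.497, 0.868, -0.001]
ft_force: [-6.6, -1.8, 10.7]
grip_width: 0.0195
grip_force: 63.0
```

Request:
jog_arm(
  rows=[
    {"translation":[0,0,-0.002],"twist":[0,0,0]},
    {"translation":[0,0,-0.002],"twist":[0,0,0]},
  ],
)

```text
t: 17.75
position: [0.6583, 0.0599, 0.1014]
eef_rot: [0.0, 0.497, 0.868, -0.001]
ft_force: [-4.9, -2.4, 7.5]
grip_width: 0.0193
grip_force: 62.5
```

Request:
jog_arm(
  rows=[
    {"translation":[0,0,0],"twist":[0,0,0]},
    {"translation":[0,0,0],"twist":[0,0,0]},
    {"translation":[0,0,0],"twist":[0,0,0]},
    {"translation":[0,0,0],"twist":[0,0,0]},
    {"translation":[0,0,-0.1],"twist":[0,0,0]},
    {"translation":[0,0,-0.2],"twist":[0,0,0]},
    {"translation":[0,0,-0.3],"twist":[0,0,0]},
    {"translation":[0,0,-0.3],"twist":[0,0,0]},
  ],
  grip=0.5,
)

```text
t: 18.55
position: [0.6634, 0.0608, 0.2266]
eef_rot: [0.006, 0.496, 0.868, 0.003]
ft_force: [-0.2, 0.8, 0.6]
grip_width: 0.0425
grip_force: 0.0
```

```bash
python3 s.py; python3 -c "
from h import *
print(to((.60,-.129,.225),np.radians(-9)),to((.451,-.129,.225),np.radians(-9)))"
```

```text
t 18.55 P [0.6634 0.0608 0.2266] yaw 30.5 F [-0.2  0.8  0.6] T [ 0.04 -0.07  0.03] w 0.0425 0.0
Ftool [ 0.8  0.3 -0.6]
(array([-0.3285, -0.3774,  0.0019]), array([0.0042, 0.0008, 0.2193])) (array([-0.1396, -0.6984, -0.003 ]), array([0.0042, 0.0008, 0.2193]))
```

Request:
jog_arm(
  rows=[
    {"translation":[-0.02,-0.12,0],"twist":[0,0,0.04]},
    {"translation":[-0.04,-0.24,0],"twist":[0,0,0.08]},
    {"translation":[-0.07,-0.36,0],"twist":[0,0,0.12]},
    {"translation":[-0.09,-0.48,0],"twist":[0,0,0.16]},
    {"translation":[-0.12,-0.6,0],"twist":[0,0,0.2]},
    {"translation":[-0.14,-0.698,0],"twist":[0,0,0.22]},
    {"translation":[-0.14,-0.698,0],"twist":[0,0,0.22]},
    {"translation":[-0.14,-0.698,0.1],"twist":[0,0,0.22]},
    {"translation":[-0.14,-0.698,0.2],"twist":[0,0,0.22]},
    {"translation":[-0.14,-0.698,0.26],"twist":[0,0,0.22]},
    {"translation":[-0.14,-0.698,0.285],"twist":[0,0,0.22]},
    {"translation":[-0.14,-0.698,0.285],"twist":[0,0,0.22]},
  ],
  grip=0.65,
)

```text
t: 19.75
position: [0.4457, -0.1283, 0.1034]
eef_rot: [-0.002, 0.761, 0.649, -0.001]
ft_force: [0.8, 0.0, -0.3]
grip_width: 0.0558
grip_force: 0.0
```

Request:
jog_arm(
  rows=[
    {"translation":[0,0,0],"twist":[0,0,0]},
    {"translation":[0,0,0],"twist":[0,0,0]},
    {"translation":[0,0,0],"twist":[0,0,0]},
    {"translation":[0,0,0],"twist":[0,0,0]},
    {"translation":[0,0,0],"twist":[0,0,0]},
    {"translation":[0,0,0],"twist":[0,0,0]},
    {"translation":[0,0,0],"twist":[0,0,0]},
    {"translation":[0,0,0],"twist":[0,0,0]},
  ],
  grip=0,
)

```text
t: 20.55
position: [0.4484, -0.1298, 0.1064]
eef_rot: [0.002, 0.761, 0.649, 0.001]
ft_force: [2.2, -0.1, 5.6]
grip_width: 0.0195
grip_force: 61.1
```

```bash
python3 s.py
```

```text
t 20.55 P [ 0.4484 -0.1298  0.1064] yaw -9.1 F [ 2.2 -0.1  5.6] T [ 0.02 -0.38  0.01] w 0.0195 61.1148726940155
Ftool [ 0.2  2.2 -5.6]
```

Request:
jog_arm(
  rows=[
    {"translation":[0,0.004,0],"twist":[0,0,0.03]},
    {"translation":[0,0.004,0],"twist":[0,0,0.06]},
    {"translation":[0,0.004,0],"twist":[0,0,0.09]},
    {"translation":[0,0.004,0],"twist":[0,0,0.12]},
    {"translation":[0,0.004,0],"twist":[0,0,0.14]},
    {"translation":[0,0.004,0],"twist":[0,0,0.155]},
    {"translation":[0,0.004,0],"twist":[0,0,0.155]},
    {"translation":[0,0.004,0],"twist":[0,0,0.155]},
  ],
)

```text
t: 21.35
position: [0.4496, -0.13, 0.1063]
eef_rot: [0.001, 0.895, 0.447, 0.001]
ft_force: [1.5, -0.7, 5.9]
grip_width: 0.0193
grip_force: 61.3
```

```bash
python3 s.py
```

```text
t 21.35 P [ 0.4496 -0.13    0.1063] yaw -36.9 F [ 1.5 -0.7  5.9] T [-0.02 -0.15  0.53] w 0.0193 61.30808472633362
Ftool [ 0.3  1.6 -5.9]
```

Request:
jog_arm(
  rows=[
    {"translation":[0.01,0,0],"twist":[0,0,0]},
    {"translation":[0.02,0,0],"twist":[0,0,0]},
    {"translation":[0.025,0,0],"twist":[0,0,0]},
    {"translation":[0.025,0,0],"twist":[0,0,0]},
  ],
)

```text
t: 21.75
position: [0.4542, -0.1249, 0.1061]
eef_rot: [0.004, 0.895, 0.446, -0.003]
ft_force: [-2.9, -7.6, 5.2]
grip_width: 0.0199
grip_force: 61.4
```

```bash
python3 s.py
```

```text
t 21.75 P [ 0.4542 -0.1249  0.1061] yaw -37.0 F [-2.9 -7.6  5.2] T [-2.12  0.81  0.43] w 0.0199 61.44771695137024
Ftool [-7.8  2.3 -5.1]
```

Request:
jog_arm(
  rows=[
    {"translation":[-0.01,0,0],"twist":[0,0,0]},
    {"translation":[-0.02,0,0],"twist":[0,0,0]},
    {"translation":[-0.03,0,0],"twist":[0,0,0]},
    {"translation":[-0.04,0,0],"twist":[0,0,0]},
    {"translation":[-0.05,0,0],"twist":[0,0,0]},
    {"translation":[-0.05,0,0],"twist":[0,0,0]},
  ],
)

```text
t: 22.35
position: [0.4454, -0.1362, 0.1057]
eef_rot: [-0.0, 0.895, 0.447, 0.005]
ft_force: [7.0, 3.8, 1.0]
grip_width: 0.0191
grip_force: 60.7
```

```bash
python3 s.py
```

```text
t 22.35 P [ 0.4454 -0.1362  0.1057] yaw -36.9 F [7.  3.8 1. ] T [ 0.95 -1.95  0.46] w 0.0191 60.71710288524628
Ftool [ 7.3  3.3 -0.9]
```

Request:
jog_arm(
  rows=[
    {"translation":[-0.008,0,0],"twist":[0,0,0]},
    {"translation":[-0.015,0,0],"twist":[0,0,0]},
    {"translation":[-0.015,0,0],"twist":[0,0,0]},
  ],
)

```text
t: 22.65
position: [0.4418, -0.1407, 0.1052]
eef_rot: [-0.0, 0.895, 0.447, 0.005]
ft_force: [8.8, 4.1, -2.2]
grip_width: 0.0193
grip_force: 60.4
```

```bash
python3 s.py
```

```text
t 22.65 P [ 0.4418 -0.1407  0.1052] yaw -36.9 F [ 8.8  4.1 -2.2] T [ 1.01 -2.28  0.38] w 0.0193 60.4017448425293
Ftool [8.5 4.6 2.3]
```

Request:
jog_arm(
  rows=[
    {"translation":[0.02,0,0],"twist":[0,0,0]},
    {"translation":[0.04,0,0],"twist":[0,0,0]},
    {"translation":[0.06,0,0],"twist":[0,0,0]},
    {"translation":[0.07,0,0],"twist":[0,0,0]},
    {"translation":[0.08,0,0],"twist":[0,0,0]},
    {"translation":[0.08,0,0],"twist":[0,0,0]},
  ],
)

```text
t: 23.25
position: [0.4576, -0.1198, 0.1052]
eef_rot: [0.004, 0.895, 0.446, -0.003]
ft_force: [-0.2, -8.3, 2.2]
grip_width: 0.0193
grip_force: 61.1
```

```bash
python3 s.py
```

```text
t 23.25 P [ 0.4576 -0.1198  0.1052] yaw -37.0 F [-0.2 -8.3  2.2] T [-2.27  0.1   0.44] w 0.0193 61.113173961639404
Ftool [-6.7  4.9 -2.1]
```

Handle 5 is loose too (±13 mm at 7–8 N). Unlock and lift.

Request:
jog_arm(
  rows=[
    {"translation":[-0.02,0.004,0],"twist":[0,0,0]},
    {"translation":[-0.04,0.004,0],"twist":[0,0,0]},
    {"translation":[-0.04,0.004,0],"twist":[0,0,-0.08]},
    {"translation":[-0.04,0.004,0],"twist":[0,0,-0.16]},
    {"translation":[-0.04,0.004,0],"twist":[0,0,-0.24]},
    {"translation":[-0.04,0.004,0],"twist":[0,0,-0.32]},
    {"translation":[-0.04,0.004,0],"twist":[0,0,-0.36]},
    {"translation":[-0.04,0.004,0],"twist":[0,0,-0.39]},
    {"translation":[-0.04,0.004,0],"twist":[0,0,-0.39]},
    {"translation":[-0.04,0.004,0],"twist":[0,0,-0.39]},
  ],
)

```text
t: 24.25
position: [0.4494, -0.1281, 0.1055]
eef_rot: [-0.001, 0.485, 0.875, 0.003]
ft_force: [2.0, 4.7, 8.3]
grip_width: 0.0195
grip_force: 61.8
```

```bash
python3 s.py
```

```text
t 24.25 P [ 0.4494 -0.1281  0.1055] yaw 32.0 F [2.  4.7 8.3] T [ 1.39 -0.19 -0.23] w 0.0195 61.76568388938904
Ftool [ 2.9  4.2 -8.3]
```

Request:
jog_arm(
  rows=[
    {"translation":[0.006,0,0],"twist":[0,0,0.008]},
    {"translation":[0.006,0,-0.02],"twist":[0,0,0.008]},
    {"translation":[0.006,0,-0.05],"twist":[0,0,0.008]},
    {"translation":[0.006,0,-0.08],"twist":[0,0,0.008]},
  ],
)

```text
t: 24.65
position: [0.4459, -0.1277, 0.1365]
eef_rot: [-0.002, 0.498, 0.867, -0.001]
ft_force: [-0.4, 0.0, -2.4]
grip_width: 0.0192
grip_force: 60.6
```

Request:
jog_arm(
  rows=[
    {"translation":[0,0,-0.04],"twist":[0,0,0]},
    {"translation":[0,0,-0.08],"twist":[0,0,0]},
    {"translation":[0,0,-0.12],"twist":[0,0,0]},
    {"translation":[0,0,-0.12],"twist":[0,0,0]},
  ],
)

```text
t: 25.05
position: [0.4486, -0.129, 0.1871]
eef_rot: [0.001, 0.498, 0.867, -0.0]
ft_force: [0.9, -0.1, -3.1]
grip_width: 0.019
grip_force: 60.6
```

```bash
python3 s.py; python3 - <<'E'
from h import *
a=np.radians(30.5)
print(to((.54,.06,.19),a)[0],to((.54,.15,.19),a)[0],to((.66,.15,.19),a))
im=imaging.read_camera('top'); k=im[115:260,170:370]
cv2.imwrite('pics/top3.png',cv2.resize(k,(780,570),interpolation=cv2.INTER_CUBIC))
E
```

```text
t 25.05 P [ 0.4486 -0.129   0.1871] yaw 30.2 F [ 0.9 -0.1 -3.1] T [-0.02 -0.06 -0.01] w 0.019 60.64381241798401
Ftool [-0.6  0.7  3.1]
[ 0.293   0.4353 -0.0076] [ 0.4874  0.5486 -0.008 ] (array([ 0.3363,  0.8078, -0.0075]), array([ 0.0002,  0.0008, -0.0014]))
```

View pics/top3.png

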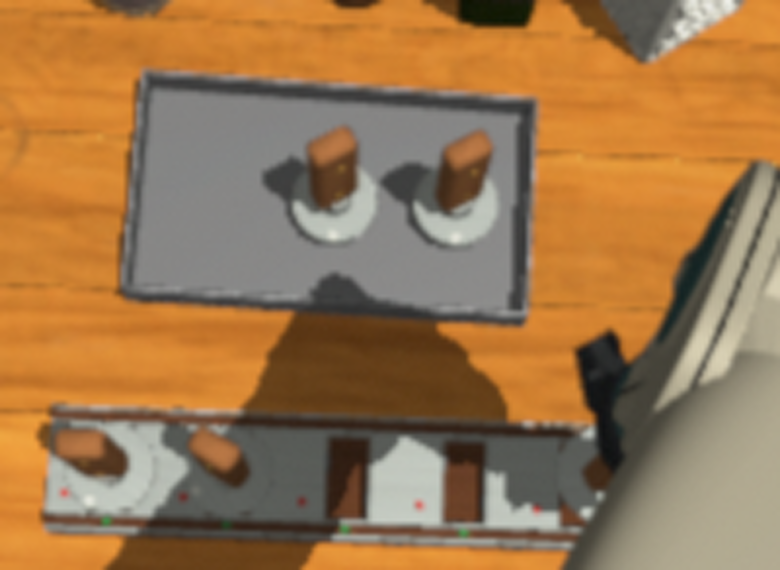

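Two handles stand in the tray. The third goes to the left part of it (about crop (215,190)).

Request:
jog_arm(
  rows=[
    {"translation":[0.07,0.11,0],"twist":[0,0,0]},
    {"translation":[0.14,0.22,0],"twist":[0,0,0]},
    {"translation":[0.22,0.33,0],"twist":[0,0,0]},
    {"translation":[0.293,0.435,0],"twist":[0,0,0]},
    {"translation":[0.39,0.49,0],"twist":[0,0,0]},
    {"translation":[0.46,0.55,0],"twist":[0,0,0]},
    {"translation":[0.43,0.63,0],"twist":[0,0,0]},
    {"translation":[0.39,0.71,0],"twist":[0,0,0]},
    {"translation":[0.336,0.808,0],"twist":[0,0,0]},
    {"translation":[0.336,0.808,0],"twist":[0,0,0]},
  ],
)

```text
t: 26.1
position: [0.6637, 0.1504, 0.1819]
eef_rot: [0.001, 0.498, 0.867, -0.0]
ft_force: [-1.0, -0.8, -1.3]
grip_width: 0.0193
grip_force: 61.4
```

Request:
jog_arm(
  rows=[
    {"translation":[0,0,0.05],"twist":[0,0,0]},
    {"translation":[0,0,0.1],"twist":[0,0,0]},
    {"translation":[0,0,0.15],"twist":[0,0,0]},
    {"translation":[0,0,0.18],"twist":[0,0,0]},
    {"translation":[0,0,0.2],"twist":[0,0,0]},
    {"translation":[0,0,0.21],"twist":[0,0,0]},
    {"translation":[0,0,0.21],"twist":[0,0,0]},
  ],
)

```text
t: 26.8
position: [0.6595, 0.1506, 0.1013]
eef_rot: [0.0, 0.498, 0.867, -0.0]
ft_force: [0.0, 0.6, -1.5]
grip_width: 0.0191
grip_force: 61.4
```

Request:
jog_arm(
  rows=[
    {"translation":[0,0,0.004],"twist":[0,0,0]},
    {"translation":[0,0,0.004],"twist":[0,0,0]},
  ],
)

```text
t: 27.0
position: [0.6607, 0.1505, 0.1006]
eef_rot: [0.001, 0.498, 0.867, 0.0]
ft_force: [-0.2, -1.4, 1.0]
grip_width: 0.0198
grip_force: 61.8
```

Request:
jog_arm(
  rows=[
    {"translation":[0,0,0],"twist":[0,0,0]},
    {"translation":[0,0,0],"twist":[0,0,0]},
    {"translation":[0,0,0],"twist":[0,0,0]},
    {"translation":[0,0,0],"twist":[0,0,0]},
    {"translation":[0,0,-0.1],"twist":[0,0,0]},
    {"translation":[0,0,-0.2],"twist":[0,0,0]},
    {"translation":[0,0,-0.3],"twist":[0,0,0]},
    {"translation":[0,0,-0.3],"twist":[0,0,0]},
  ],
  grip=0.5,
)

```text
t: 27.8
position: [0.6639, 0.1515, 0.2273]
eef_rot: [0.005, 0.498, 0.867, 0.004]
ft_force: [0.8, 0.1, 0.5]
grip_width: 0.0426
grip_force: 0.0
```

```bash
python3 s.py; python3 -c "
from h import *
print(to((.452,.126,.225),np.radians(-30)))"
```

```text
t 27.8 P [0.6639 0.1515 0.2273] yaw 30.3 F [0.8 0.1 0.5] T [ 0.05 -0.01  0.  ] w 0.0426 0.0
Ftool [-0.4  0.8 -0.5]
(array([ 0.2122, -0.4896, -0.0014]), array([ 0.0044, -0.0006,  0.3349]))
```

Request:
jog_arm(
  rows=[
    {"translation":[0.1,-0.22,0],"twist":[0,0,0.08]},
    {"translation":[0.2,-0.44,0],"twist":[0,0,0.16]},
    {"translation":[0.212,-0.488,0],"twist":[0,0,0.24]},
    {"translation":[0.212,-0.488,0],"twist":[0,0,0.335]},
    {"translation":[0.212,-0.488,0],"twist":[0,0,0.335]},
    {"translation":[0.212,-0.488,0],"twist":[0,0,0.335]},
    {"translation":[0.212,-0.488,0],"twist":[0,0,0.335]},
    {"translation":[0.212,-0.488,0.1],"twist":[0,0,0.335]},
    {"translation":[0.212,-0.488,0.2],"twist":[0,0,0.335]},
    {"translation":[0.212,-0.488,0.26],"twist":[0,0,0.335]},
    {"translation":[0.212,-0.488,0.285],"twist":[0,0,0.335]},
    {"translation":[0.212,-0.488,0.285],"twist":[0,0,0.335]},
  ],
  grip=0.65,
)

```text
t: 29.0
position: [0.4467, 0.1254, 0.1038]
eef_rot: [-0.001, 0.866, 0.5, -0.002]
ft_force: [0.5, 0.9, 0.2]
grip_width: 0.0554
grip_force: 0.0
```

Request:
jog_arm(
  rows=[
    {"translation":[0,0,0],"twist":[0,0,0]},
    {"translation":[0,0,0],"twist":[0,0,0]},
    {"translation":[0,0,0],"twist":[0,0,0]},
    {"translation":[0,0,0],"twist":[0,0,0]},
    {"translation":[0,0,0],"twist":[0,0,0]},
    {"translation":[0,0,0],"twist":[0,0,0]},
    {"translation":[0,0,0],"twist":[0,0,0]},
    {"translation":[0,0,0],"twist":[0,0,0.02]},
    {"translation":[0,0,0],"twist":[0,0,0.04]},
    {"translation":[0,0,0],"twist":[0,0,0.04]},
    {"translation":[0,0,0],"twist":[0,0,0.04]},
  ],
  grip=0,
)

```text
t: 30.1
position: [0.4504, 0.1254, 0.1069]
eef_rot: [0.001, 0.896, 0.445, 0.002]
ft_force: [0.9, -1.3, 4.8]
grip_width: 0.0196
grip_force: 62.2
```

```bash
python3 s.py
```

```text
t 30.1 P [0.4504 0.1254 0.1069] yaw -37.1 F [ 0.9 -1.3  4.8] T [-0.33 -0.28  0.43] w 0.0196 62.18710541725159
Ftool [-0.5  1.5 -4.8]
```

Request:
jog_arm(
  rows=[
    {"translation":[0.01,0,0],"twist":[0,0,0]},
    {"translation":[0.02,0,0],"twist":[0,0,0]},
    {"translation":[0.025,0,0],"twist":[0,0,0]},
    {"translation":[0.025,0,0],"twist":[0,0,0]},
  ],
)

```text
t: 30.5
position: [0.4546, 0.1307, 0.1065]
eef_rot: [0.004, 0.896, 0.445, -0.002]
ft_force: [-1.3, -7.9, 8.9]
grip_width: 0.0191
grip_force: 62.3
```

```bash
python3 s.py
```

```text
t 30.5 P [0.4546 0.1307 0.1065] yaw -37.2 F [-1.3 -7.9  8.9] T [-2.06  0.55  0.52] w 0.0191 62.263405323028564
Ftool [-7.2  3.8 -8.9]
```

Request:
jog_arm(
  rows=[
    {"translation":[-0.01,0,0],"twist":[0,0,0]},
    {"translation":[-0.02,0,0],"twist":[0,0,0]},
    {"translation":[-0.03,0,0],"twist":[0,0,0]},
    {"translation":[-0.04,0,0],"twist":[0,0,0]},
    {"translation":[-0.05,0,0],"twist":[0,0,0]},
    {"translation":[-0.05,0,0],"twist":[0,0,0]},
  ],
)

```text
t: 31.1
position: [0.4461, 0.1194, 0.1065]
eef_rot: [-0.0, 0.895, 0.445, 0.005]
ft_force: [7.4, 3.0, -2.1]
grip_width: 0.0191
grip_force: 60.4
```

```bash
python3 s.py
```

```text
t 31.1 P [0.4461 0.1194 0.1065] yaw -37.1 F [ 7.4  3.  -2.1] T [ 0.99 -1.81  0.43] w 0.0191 60.41179418563843
Ftool [6.9 4.  2.2]
```

Request:
jog_arm(
  rows=[
    {"translation":[-0.008,0,0],"twist":[0,0,0]},
    {"translation":[-0.015,0,0],"twist":[0,0,0]},
    {"translation":[-0.015,0,0],"twist":[0,0,0]},
  ],
)

```text
t: 31.4
position: [0.4426, 0.1148, 0.1062]
eef_rot: [-0.001, 0.895, 0.445, 0.005]
ft_force: [8.3, 4.2, -4.8]
grip_width: 0.0195
grip_force: 60.1
```

```bash
python3 s.py;python3 -c "
from h import *
cv2.imwrite('pics/w4.png',imaging.read_camera('wrist'))"
```

```text
t 31.4 P [0.4426 0.1148 0.1062] yaw -37.1 F [ 8.3  4.2 -4.8] T [ 1.13 -2.1   0.48] w 0.0195 60.06753981113434
Ftool [8.3 4.  4.9]
```

Request:
jog_arm(
  rows=[
    {"translation":[0.02,0,0],"twist":[0,0,0]},
    {"translation":[0.04,0,0],"twist":[0,0,0]},
    {"translation":[0.06,0,0],"twist":[0,0,0]},
    {"translation":[0.07,0,0],"twist":[0,0,0]},
    {"translation":[0.08,0,0],"twist":[0,0,0]},
    {"translation":[0.08,0,0],"twist":[0,0,0]},
  ],
)

```text
t: 32.05
position: [0.4577, 0.135, 0.1056]
eef_rot: [0.004, 0.896, 0.444, -0.002]
ft_force: [0.6, -9.3, 5.5]
grip_width: 0.0194
grip_force: 61.9
```

```bash
python3 s.py
```

```text
t 32.05 P [0.4577 0.135  0.1056] yaw -37.2 F [ 0.6 -9.3  5.5] T [-2.44  0.08  0.55] w 0.0194 61.8851101398468
Ftool [-7.1  6.2 -5.4]
```

View pics/w4.png

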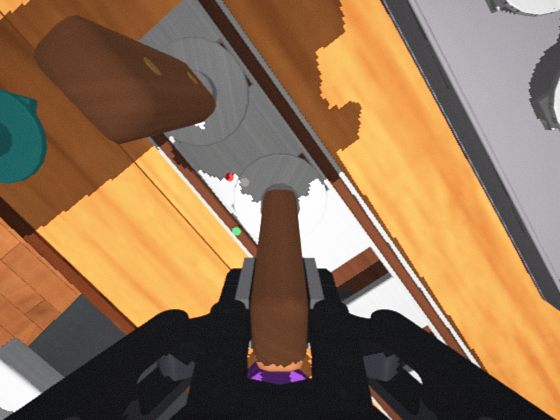

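The white dot (243,182) sits beside the red dot (230,177), so handle 2 is home. It's loose too (±12.5 mm at 7–8 N), so I'll unlock and lift it.

Request:
jog_arm(
  rows=[
    {"translation":[-0.02,0.004,0],"twist":[0,0,0]},
    {"translation":[-0.04,0.004,0],"twist":[0,0,0]},
    {"translation":[-0.04,0.004,0],"twist":[0,0,-0.08]},
    {"translation":[-0.04,0.004,0],"twist":[0,0,-0.16]},
    {"translation":[-0.04,0.004,0],"twist":[0,0,-0.24]},
    {"translation":[-0.04,0.004,0],"twist":[0,0,-0.32]},
    {"translation":[-0.04,0.004,0],"twist":[0,0,-0.36]},
    {"translation":[-0.04,0.004,0],"twist":[0,0,-0.39]},
    {"translation":[-0.04,0.004,0],"twist":[0,0,-0.39]},
    {"translation":[-0.04,0.004,0],"twist":[0,0,-0.39]},
  ],
)

```text
t: 33.05
position: [0.4505, 0.1269, 0.1062]
eef_rot: [-0.001, 0.486, 0.874, 0.003]
ft_force: [2.5, 4.7, 3.8]
grip_width: 0.0193
grip_force: 61.0
```

```bash
python3 s.py
```

```text
t 33.05 P [0.4505 0.1269 0.1062] yaw 31.8 F [2.5 4.7 3.8] T [ 1.34 -0.41 -0.25] w 0.0193 61.01832926273346
Ftool [ 2.7  4.7 -3.8]
```

Request:
jog_arm(
  rows=[
    {"translation":[0.006,0,0],"twist":[0,0,0.008]},
    {"translation":[0.006,0,-0.02],"twist":[0,0,0.008]},
    {"translation":[0.006,0,-0.05],"twist":[0,0,0.008]},
    {"translation":[0.006,0,-0.08],"twist":[0,0,0.008]},
  ],
)

```text
t: 33.45
position: [0.4459, 0.1262, 0.1367]
eef_rot: [-0.002, 0.501, 0.866, -0.002]
ft_force: [-0.1, -0.6, -1.7]
grip_width: 0.0196
grip_force: 60.7
```

Request:
jog_arm(
  rows=[
    {"translation":[0,0,-0.04],"twist":[0,0,0]},
    {"translation":[0,0,-0.08],"twist":[0,0,0]},
    {"translation":[0,0,-0.12],"twist":[0,0,0]},
    {"translation":[0,0,-0.12],"twist":[0,0,0]},
  ],
)

```text
t: 33.85
position: [0.4483, 0.1265, 0.1871]
eef_rot: [0.001, 0.5, 0.866, 0.0]
ft_force: [0.2, 0.3, -2.3]
grip_width: 0.0193
grip_force: 60.8
```

```bash
python3 s.py; python3 - <<'E'
from h import *
im=imaging.read_camera('top'); k=im[115:260,170:370]
cv2.imwrite('pics/top4.png',cv2.resize(k,(780,570),interpolation=cv2.INTER_CUBIC))
E
```

```text
t 33.85 P [0.4483 0.1265 0.1871] yaw 30.0 F [ 0.2  0.3 -2.3] T [ 0.   -0.08 -0.02] w 0.0193 60.75556755065918
Ftool [0.1 0.3 2.3]
```

View pics/top4.png

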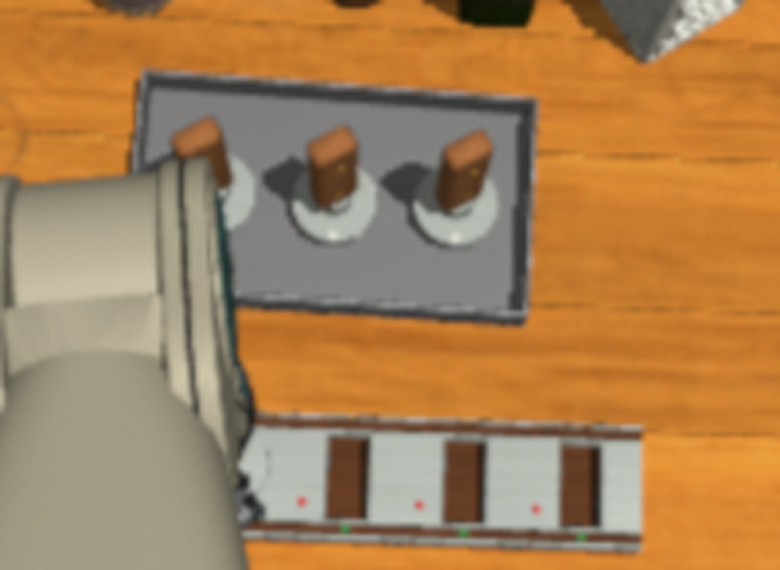

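Three handles stand in the tray, about 90 mm apart, and the tray hasn't moved. That leaves no room for a fourth flange, so I'll park this handle on clear worktop to the right of the tray. Then I'll move the middle one back to free the front row.

```bash
python3 - <<'E'
from h import *
a=np.radians(30)
for p in [(.54,.10,.187),(.54,-.05,.187),(.58,-.16,.187)]: print(to(p,a)[0])
E
```

```text
[-0.1726  0.1666 -0.0029]
[-0.4974 -0.0209 -0.0028]
[-0.7855 -0.0718 -0.0028]
```

Request:
jog_arm(
  rows=[
    {"translation":[-0.09,0.09,0],"twist":[0,0,0]},
    {"translation":[-0.17,0.166,0],"twist":[0,0,0]},
    {"translation":[-0.28,0.1,0],"twist":[0,0,0]},
    {"translation":[-0.39,0.04,0],"twist":[0,0,0]},
    {"translation":[-0.5,-0.02,0],"twist":[0,0,0]},
    {"translation":[-0.6,-0.04,0],"twist":[0,0,0]},
    {"translation":[-0.7,-0.06,0],"twist":[0,0,0]},
    {"translation":[-0.785,-0.072,0],"twist":[0,0,0]},
    {"translation":[-0.785,-0.072,0.07],"twist":[0,0,0]},
    {"translation":[-0.785,-0.072,0.14],"twist":[0,0,0]},
    {"translation":[-0.785,-0.072,0.19],"twist":[0,0,0]},
    {"translation":[-0.785,-0.072,0.205],"twist":[0,0,0]},
  ],
)

```text
t: 35.1
position: [0.5766, -0.1582, 0.0986]
eef_rot: [-0.005, 0.5, 0.866, -0.001]
ft_force: [0.2, 0.6, -2.8]
grip_width: 0.0194
grip_force: 61.4
```

Request:
jog_arm(
  rows=[
    {"translation":[0,0,0.01],"twist":[0,0,0]},
    {"translation":[0,0,0.02],"twist":[0,0,0]},
    {"translation":[0,0,0.02],"twist":[0,0,0]},
    {"translation":[0,0,0.02],"twist":[0,0,0]},
  ],
)

```text
t: 35.5
position: [0.5815, -0.1597, 0.097]
eef_rot: [0.001, 0.499, 0.866, 0.0]
ft_force: [-2.1, 0.1, 4.1]
grip_width: 0.0194
grip_force: 62.2
```

Request:
jog_arm(
  rows=[
    {"translation":[0,0,0],"twist":[0,0,0]},
    {"translation":[0,0,0],"twist":[0,0,0]},
    {"translation":[0,0,0],"twist":[0,0,0]},
    {"translation":[0,0,0],"twist":[0,0,0]},
    {"translation":[0,0,-0.1],"twist":[0,0,0]},
    {"translation":[0,0,-0.2],"twist":[0,0,0]},
    {"translation":[0,0,-0.32],"twist":[0,0,0]},
    {"translation":[0,0,-0.32],"twist":[0,0,0]},
  ],
  grip=0.5,
)

```text
t: 36.3
position: [0.5856, -0.1613, 0.2316]
eef_rot: [0.007, 0.499, 0.866, 0.001]
ft_force: [0.3, -1.2, 0.9]
grip_width: 0.0427
grip_force: 0.0
```

```bash
python3 s.py; python3 -c "
from h import *
print(to((.659,.06,.23),np.radians(30.5)))"
```

```text
t 36.3 P [ 0.5856 -0.1613  0.2316] yaw 30.1 F [ 0.3 -1.2  0.9] T [-0.03 -0.11 -0.02] w 0.0427 0.0
Ftool [-1.2 -0.3 -0.8]
(array([0.3868, 0.4363, 0.0036]), array([ 0.0029,  0.0037, -0.0023]))
```

Request:
jog_arm(
  rows=[
    {"translation":[0.1,0.11,0],"twist":[0,0,0]},
    {"translation":[0.2,0.22,0],"twist":[0,0,0]},
    {"translation":[0.3,0.33,0],"twist":[0,0,0]},
    {"translation":[0.38,0.43,0],"twist":[0,0,0]},
    {"translation":[0.387,0.434,0],"twist":[0,0,0]},
    {"translation":[0.387,0.434,0],"twist":[0,0,0]},
    {"translation":[0.387,0.434,0.1],"twist":[0,0,0]},
    {"translation":[0.387,0.434,0.2],"twist":[0,0,0]},
    {"translation":[0.387,0.434,0.27],"twist":[0,0,0]},
    {"translation":[0.387,0.434,0.307],"twist":[0,0,0]},
    {"translation":[0.387,0.434,0.307],"twist":[0,0,0]},
  ],
  grip=0.6,
)

```text
t: 37.4
position: [0.651, 0.0608, 0.0976]
eef_rot: [-0.002, 0.5, 0.866, -0.001]
ft_force: [0.2, -0.3, 0.7]
grip_width: 0.0514
grip_force: 0.0
```

Request:
jog_arm(
  rows=[
    {"translation":[0,0,0],"twist":[0,0,0]},
    {"translation":[0,0,0],"twist":[0,0,0]},
    {"translation":[0,0,0],"twist":[0,0,0]},
    {"translation":[0,0,0],"twist":[0,0,0]},
    {"translation":[0,0,0],"twist":[0,0,0]},
    {"translation":[0,0,0],"twist":[0,0,0]},
    {"translation":[0,0,0],"twist":[0,0,0]},
    {"translation":[0,0,-0.02],"twist":[0,0,0]},
    {"translation":[0,0,-0.04],"twist":[0,0,0]},
    {"translation":[0,0,-0.04],"twist":[0,0,0]},
  ],
  grip=0,
)

```text
t: 38.4
position: [0.6536, 0.0616, 0.1174]
eef_rot: [0.0, 0.499, 0.866, 0.0]
ft_force: [-0.2, 0.3, -2.5]
grip_width: 0.0193
grip_force: 60.2
```

```bash
python3 s.py; python3 -c "
from h import *
print(to((.701,.062,.116),np.radians(30)))"
```

```text
t 38.4 P [0.6536 0.0616 0.1174] yaw 30.1 F [-0.2  0.3 -2.5] T [-0.04 -0.03  0.02] w 0.0193 60.24609088897705
Ftool [ 0.3 -0.   2.5]
(array([-0.0585,  0.1031,  0.0037]), array([0.0002, 0.0001, 0.0005]))
```

Request:
jog_arm(
  rows=[
    {"translation":[-0.02,0.035,0],"twist":[0,0,0]},
    {"translation":[-0.04,0.07,0],"twist":[0,0,0]},
    {"translation":[-0.057,0.1,0],"twist":[0,0,0]},
    {"translation":[-0.057,0.1,0],"twist":[0,0,0]},
    {"translation":[-0.057,0.1,0.02],"twist":[0,0,0]},
    {"translation":[-0.057,0.1,0.035],"twist":[0,0,0]},
    {"translation":[-0.057,0.1,0.041],"twist":[0,0,0]},
    {"translation":[-0.057,0.1,0.041],"twist":[0,0,0]},
  ],
)

```text
t: 39.2
position: [0.6985, 0.0619, 0.1027]
eef_rot: [-0.0, 0.499, 0.866, -0.0]
ft_force: [-2.9, 0.7, 11.2]
grip_width: 0.0189
grip_force: 62.2
```

Request:
jog_arm(
  rows=[
    {"translation":[0,0,0],"twist":[0,0,0]},
    {"translation":[0,0,0],"twist":[0,0,0]},
    {"translation":[0,0,0],"twist":[0,0,0]},
    {"translation":[0,0,0],"twist":[0,0,0]},
    {"translation":[0,0,-0.1],"twist":[0,0,0]},
    {"translation":[0,0,-0.2],"twist":[0,0,0]},
    {"translation":[0,0,-0.32],"twist":[0,0,0]},
    {"translation":[0,0,-0.32],"twist":[0,0,0]},
  ],
  grip=0.5,
)

```text
t: 40.0
position: [0.7041, 0.0618, 0.2371]
eef_rot: [0.006, 0.499, 0.866, 0.004]
ft_force: [0.9, 0.7, 1.2]
grip_width: 0.0428
grip_force: 0.0
```

```bash
python3 s.py; python3 -c "
from h import *
print(to((.585,-.160,.23),np.radians(30)))"
```

```text
t 40.0 P [0.7041 0.0618 0.2371] yaw 30.1 F [0.9 0.7 1.2] T [ 0.02 -0.08 -0.02] w 0.0428 0.0
Ftool [ 0.2  1.1 -1.1]
(array([-0.3304, -0.5359,  0.0134]), array([0.0041, 0.0024, 0.0005]))
```

Request:
jog_arm(
  rows=[
    {"translation":[-0.06,-0.1,0],"twist":[0,0,0]},
    {"translation":[-0.12,-0.2,0],"twist":[0,0,0]},
    {"translation":[-0.18,-0.3,0],"twist":[0,0,0]},
    {"translation":[-0.25,-0.4,0],"twist":[0,0,0]},
    {"translation":[-0.33,-0.53,0],"twist":[0,0,0]},
    {"translation":[-0.33,-0.534,0],"twist":[0,0,0]},
    {"translation":[-0.33,-0.534,0.1],"twist":[0,0,0]},
    {"translation":[-0.33,-0.534,0.2],"twist":[0,0,0]},
    {"translation":[-0.33,-0.534,0.28],"twist":[0,0,0]},
    {"translation":[-0.33,-0.534,0.33],"twist":[0,0,0]},
    {"translation":[-0.33,-0.534,0.33],"twist":[0,0,0]},
  ],
  grip=0.6,
)

```text
t: 41.1
position: [0.5778, -0.1578, 0.092]
eef_rot: [-0.004, 0.499, 0.867, -0.0]
ft_force: [-0.4, 0.8, 0.1]
grip_width: 0.0512
grip_force: 0.0
```

Request:
jog_arm(
  rows=[
    {"translation":[0,0,0],"twist":[0,0,0]},
    {"translation":[0,0,0],"twist":[0,0,0]},
    {"translation":[0,0,0],"twist":[0,0,0]},
    {"translation":[0,0,0],"twist":[0,0,0]},
    {"translation":[0,0,0],"twist":[0,0,0]},
    {"translation":[0,0,0],"twist":[0,0,0]},
    {"translation":[0,0,0],"twist":[0,0,0]},
    {"translation":[0,0,-0.05],"twist":[0,0,0]},
    {"translation":[0,0,-0.1],"twist":[0,0,0]},
    {"translation":[0,0,-0.15],"twist":[0,0,0]},
    {"translation":[0,0,-0.2],"twist":[0,0,0]},
    {"translation":[0,0,-0.2],"twist":[0,0,0]},
  ],
  grip=0,
)

```text
t: 42.3
position: [0.5826, -0.1602, 0.1789]
eef_rot: [0.003, 0.499, 0.866, 0.0]
ft_force: [0.4, 0.6, -1.8]
grip_width: 0.0194
grip_force: 59.4
```

```bash
python3 s.py; python3 - <<'E'
from h import *
im=imaging.read_camera('top'); k=im[115:260,170:370]
cv2.imwrite('pics/top5.png',cv2.resize(k,(780,570),interpolation=cv2.INTER_CUBIC))
for p in [(.54,-.10,.18),(.54,.02,.18),(.614,.05,.18)]: print(to(p,np.radians(30)))
E
```

```text
t 42.3 P [ 0.5826 -0.1602  0.1789] yaw 30.1 F [ 0.4  0.6 -1.8] T [-0.02 -0.07  0.02] w 0.0194 59.35600161552429
Ftool [0.3 0.7 1.8]
(array([ 0.1815, -0.0151, -0.0077]), array([0.0006, 0.0007, 0.0005]))
(array([ 0.4411,  0.1353, -0.008 ]), array([0.0006, 0.0007, 0.0005]))
(array([ 0.4132,  0.333 , -0.0076]), array([0.0006, 0.0007, 0.0005]))
```

View pics/top5.png

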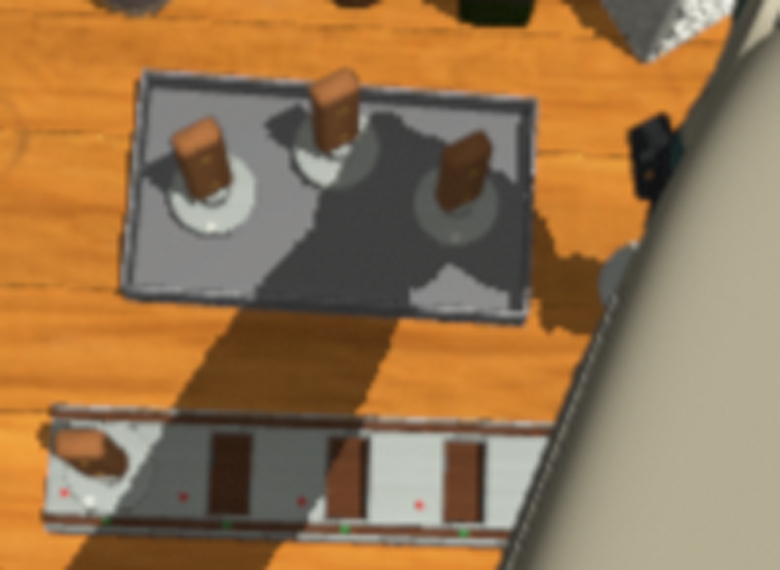

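The middle handle now stands further back (340,160), leaving the front middle free. I'll place the fourth there.

Request:
jog_arm(
  rows=[
    {"translation":[0.09,-0.01,0],"twist":[0,0,0]},
    {"translation":[0.18,-0.015,0],"twist":[0,0,0]},
    {"translation":[0.27,0.035,0],"twist":[0,0,0]},
    {"translation":[0.36,0.085,0],"twist":[0,0,0]},
    {"translation":[0.44,0.135,0],"twist":[0,0,0]},
    {"translation":[0.436,0.24,0],"twist":[0,0,0]},
    {"translation":[0.432,0.35,0],"twist":[0,0,0]},
    {"translation":[0.432,0.35,0],"twist":[0,0,0]},
    {"translation":[0.432,0.35,0.06],"twist":[0,0,0]},
    {"translation":[0.432,0.35,0.11],"twist":[0,0,0]},
    {"translation":[0.432,0.35,0.15],"twist":[0,0,0]},
    {"translation":[0.432,0.35,0.18],"twist":[0,0,0]},
  ],
)

```text
t: 43.55
position: [0.6163, 0.0595, 0.1039]
eef_rot: [0.001, 0.499, 0.866, 0.0]
ft_force: [1.3, 0.6, -1.1]
grip_width: 0.019
grip_force: 60.7
```

Request:
jog_arm(
  rows=[
    {"translation":[0,0,0.005],"twist":[0,0,0]},
    {"translation":[0,0,0.01],"twist":[0,0,0]},
    {"translation":[0,0,0.01],"twist":[0,0,0]},
  ],
)

```text
t: 43.85
position: [0.6153, 0.0594, 0.1018]
eef_rot: [0.001, 0.499, 0.866, -0.0]
ft_force: [-3.3, -1.3, 11.6]
grip_width: 0.0191
grip_force: 62.7
```

Request:
jog_arm(
  rows=[
    {"translation":[0,0,-0.002],"twist":[0,0,0]},
    {"translation":[0,0,0],"twist":[0,0,0]},
    {"translation":[0,0,0],"twist":[0,0,0]},
    {"translation":[0,0,0],"twist":[0,0,0]},
    {"translation":[0,0,-0.1],"twist":[0,0,0]},
    {"translation":[0,0,-0.2],"twist":[0,0,0]},
    {"translation":[0,0,-0.32],"twist":[0,0,0]},
    {"translation":[0,0,-0.32],"twist":[0,0,0]},
  ],
  grip=0.5,
)

```text
t: 44.65
position: [0.62, 0.0603, 0.2362]
eef_rot: [0.006, 0.499, 0.866, 0.003]
ft_force: [1.4, 0.1, 0.4]
grip_width: 0.0428
grip_force: 0.0
```

```bash
python3 s.py; python3 -c "
from h import *
print(to((.454,.211,.235),np.radians(-2)))"
```

```text
t 44.65 P [0.62   0.0603 0.2362] yaw 30.1 F [1.4 0.1 0.4] T [ 0.01 -0.08  0.03] w 0.0428 0.0
Ftool [-0.6  1.3 -0.4]
(array([ 0.5341, -0.1702, -0.0029]), array([0.0044, 0.0011, 0.1783]))
```

Request:
jog_arm(
  rows=[
    {"translation":[0.11,-0.035,0],"twist":[0,0,0.04]},
    {"translation":[0.22,-0.07,0],"twist":[0,0,0.08]},
    {"translation":[0.33,-0.105,0],"twist":[0,0,0.12]},
    {"translation":[0.44,-0.14,0],"twist":[0,0,0.16]},
    {"translation":[0.534,-0.17,0],"twist":[0,0,0.178]},
    {"translation":[0.534,-0.17,0],"twist":[0,0,0.178]},
    {"translation":[0.534,-0.17,0],"twist":[0,0,0.178]},
    {"translation":[0.534,-0.17,0.1],"twist":[0,0,0.178]},
    {"translation":[0.534,-0.17,0.2],"twist":[0,0,0.178]},
    {"translation":[0.534,-0.17,0.27],"twist":[0,0,0.178]},
    {"translation":[0.534,-0.17,0.307],"twist":[0,0,0.178]},
    {"translation":[0.534,-0.17,0.307],"twist":[0,0,0.178]},
  ],
  grip=0.65,
)

```text
t: 45.85
position: [0.448, 0.2092, 0.1023]
eef_rot: [-0.001, 0.72, 0.694, -0.003]
ft_force: [0.1, 0.6, 0.4]
grip_width: 0.0553
grip_force: 0.0
```

Request:
jog_arm(
  rows=[
    {"translation":[0,0,0],"twist":[0,0,0]},
    {"translation":[0,0,0],"twist":[0,0,0]},
    {"translation":[0,0,0],"twist":[0,0,0]},
    {"translation":[0,0,0],"twist":[0,0,0]},
    {"translation":[0,0,0],"twist":[0,0,0]},
    {"translation":[0,0,0],"twist":[0,0,0]},
    {"translation":[0,0,0],"twist":[0,0,0]},
    {"translation":[0,0,0],"twist":[0,0,0]},
  ],
  grip=0,
)

```text
t: 46.65
position: [0.4509, 0.2112, 0.1066]
eef_rot: [0.001, 0.719, 0.695, 0.001]
ft_force: [1.3, -1.2, 4.8]
grip_width: 0.0193
grip_force: 62.1
```

```bash
python3 s.py
```

```text
t 46.65 P [0.4509 0.2112 0.1066] yaw -2.0 F [ 1.3 -1.2  4.8] T [-0.27 -0.35 -0.07] w 0.0193 62.09237337112427
Ftool [-1.1  1.3 -4.8]
```

Turn 35° home, then rock.

Request:
jog_arm(
  rows=[
    {"translation":[0,0,0],"twist":[0,0,0.03]},
    {"translation":[0,0,0],"twist":[0,0,0.06]},
    {"translation":[0,0,0],"twist":[0,0,0.09]},
    {"translation":[0,0,0],"twist":[0,0,0.12]},
    {"translation":[0,0,0],"twist":[0,0,0.15]},
    {"translation":[0,0,0],"twist":[0,0,0.17]},
    {"translation":[0,0,0],"twist":[0,0,0.193]},
    {"translation":[0,0,0],"twist":[0,0,0.193]},
    {"translation":[0,0,0],"twist":[0,0,0.193]},
  ],
)

```text
t: 47.55
position: [0.4516, 0.2108, 0.1066]
eef_rot: [0.002, 0.893, 0.45, 0.002]
ft_force: [3.2, -1.7, 4.9]
grip_width: 0.0191
grip_force: 62.1
```

```bash
python3 s.py
```

```text
t 47.55 P [0.4516 0.2108 0.1066] yaw -36.6 F [ 3.2 -1.7  4.9] T [-0.6  -0.84  0.33] w 0.0191 62.099849581718445
Ftool [ 0.5  3.6 -4.9]
```

Request:
jog_arm(
  rows=[
    {"translation":[0.01,0,0],"twist":[0,0,0]},
    {"translation":[0.02,0,0],"twist":[0,0,0]},
    {"translation":[0.025,0,0],"twist":[0,0,0]},
    {"translation":[0.025,0,0],"twist":[0,0,0]},
  ],
)

```text
t: 47.95
position: [0.4536, 0.2136, 0.1069]
eef_rot: [0.006, 0.894, 0.449, -0.004]
ft_force: [-5.3, -16.1, 21.7]
grip_width: 0.0194
grip_force: 64.5
```

```bash
python3 s.py
```

```text
t 47.95 P [0.4536 0.2136 0.1069] yaw -36.7 F [ -5.3 -16.1  21.7] T [-3.68  1.26  0.28] w 0.0194 64.48716402053833
Ftool [-16.4   5.6 -21.5]
```

Request:
jog_arm(
  rows=[
    {"translation":[-0.01,0,0],"twist":[0,0,0]},
    {"translation":[-0.02,0,0],"twist":[0,0,0]},
    {"translation":[-0.03,0,0],"twist":[0,0,0]},
    {"translation":[-0.04,0,0],"twist":[0,0,0]},
    {"translation":[-0.05,0,0],"twist":[0,0,0]},
    {"translation":[-0.05,0,0],"twist":[0,0,0]},
  ],
)

```text
t: 48.55
position: [0.4489, 0.2074, 0.1071]
eef_rot: [-0.003, 0.893, 0.45, 0.008]
ft_force: [9.1, 9.6, -4.1]
grip_width: 0.0192
grip_force: 60.9
```

```bash
python3 s.py
```

```text
t 48.55 P [0.4489 0.2074 0.1071] yaw -36.5 F [ 9.1  9.6 -4.1] T [ 2.16 -2.52  0.24] w 0.0192 60.918599367141724
Ftool [13.1  1.6  4.3]
```

Handle 1 is clearly sound: only about 3.5–4 mm at 13–16 N, then a hard stop. I'll centre it, seat it once more and release.

Request:
jog_arm(
  rows=[
    {"translation":[0.015,0,0],"twist":[0,0,0]},
    {"translation":[0.025,0,0],"twist":[0,0,0.005]},
    {"translation":[0.025,0,0],"twist":[0,0,0.005]},
    {"translation":[0.025,0,0],"twist":[0,0,0.005]},
  ],
)

```text
t: 48.95
position: [0.4504, 0.2098, 0.1068]
eef_rot: [0.002, 0.897, 0.443, 0.0]
ft_force: [0.3, -4.5, 11.2]
grip_width: 0.0191
grip_force: 63.4
```

```bash
python3 s.py
```

```text
t 48.95 P [0.4504 0.2098 0.1068] yaw -37.4 F [ 0.3 -4.5 11.2] T [-1.35 -0.34  0.63] w 0.0191 63.39543342590332
Ftool [ -3.5   3.  -11.2]
```

Request:
jog_arm(
  rows=[
    {"translation":[0,0,0],"twist":[0,0,0]},
    {"translation":[0,0,0],"twist":[0,0,0]},
    {"translation":[0,0,0],"twist":[0,0,0]},
    {"translation":[0,0,0],"twist":[0,0,0]},
    {"translation":[0,0,-0.1],"twist":[0,0,0]},
    {"translation":[0,0,-0.2],"twist":[0,0,0]},
    {"translation":[0,0,-0.32],"twist":[0,0,0]},
    {"translation":[0,0,-0.5],"twist":[0,0,0]},
    {"translation":[-0.2,0,-0.6],"twist":[0,0,0]},
    {"translation":[-0.4,0,-0.6],"twist":[0,0,0]},
    {"translation":[-0.6,0,-0.6],"twist":[0,0,0]},
    {"translation":[-0.6,0,-0.6],"twist":[0,0,0]},
  ],
  grip=0.6,
)

```text
t: 50.15
position: [0.3338, 0.0618, 0.3392]
eef_rot: [0.0, 0.897, 0.442, 0.0]
ft_force: [0.4, -1.6, 1.4]
grip_width: 0.0512
grip_force: 0.0
```

```bash
python3 s.py; python3 -c "
from h import *
cv2.imwrite('pics/top6.png',cv2.resize(imaging.read_camera('top')[100:300,130:410],(784,560),interpolation=cv2.INTER_CUBIC))
cv2.imwrite('pics/w6.png',cv2.resize(imaging.read_camera('wrist'),(800,600)))"
```

```text
t 50.15 P [0.3338 0.0618 0.3392] yaw -37.5 F [ 0.4 -1.6  1.4] T [-0.05 -0.09  0.03] w 0.0512 0.0
Ftool [-1.   1.3 -1.4]
```

View pics/top6.png

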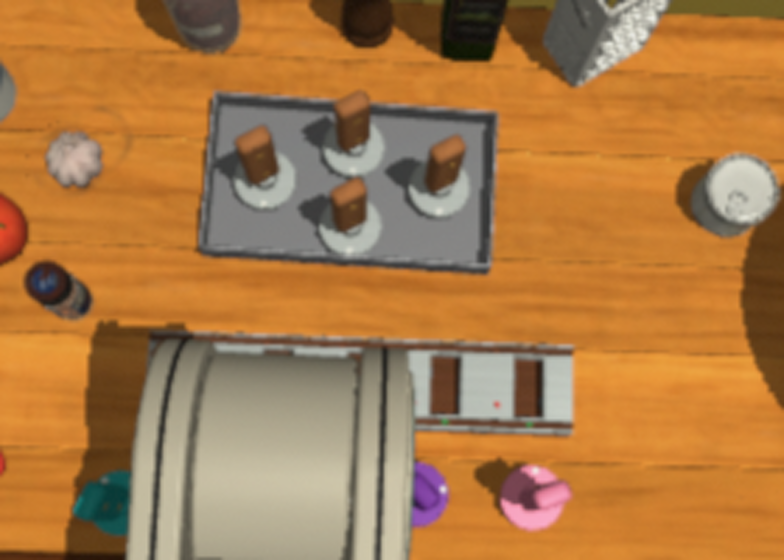

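View pics/w6.png

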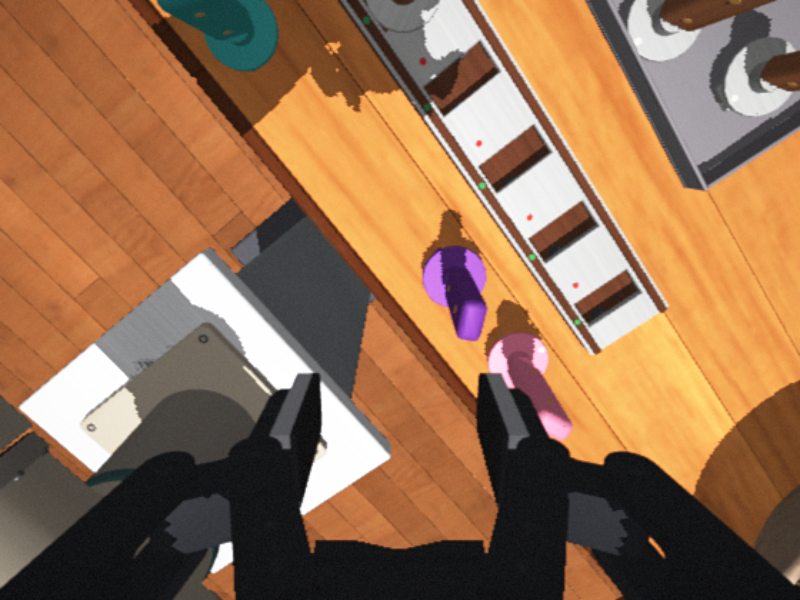

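Four handles stand in the tray, the bystanders look untouched and nothing touches the arm. I'll move aside for one last check that handle 1 is home.

Request:
jog_arm(
  rows=[
    {"translation":[-0.12,0.08,0],"twist":[0,0,0]},
    {"translation":[-0.24,0.16,0],"twist":[0,0,0]},
    {"translation":[-0.36,0.24,0],"twist":[0,0,0]},
    {"translation":[-0.45,0.3,0],"twist":[0,0,0]},
    {"translation":[-0.45,0.3,0],"twist":[0,0,0]},
  ],
)

```text
t: 50.75
position: [0.3203, -0.1567, 0.3383]
eef_rot: [0.0, 0.898, 0.439, -0.0]
ft_force: [-0.3, 1.1, -0.2]
grip_width: 0.0511
grip_force: 0.0
```

```bash
python3 -c "
from h import *
cv2.imwrite('pics/top7.png',cv2.resize(imaging.read_camera('top')[205:265,165:245],(800,600),interpolation=cv2.INTER_CUBIC))"
```

```text
(no output)
```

View pics/top7.png

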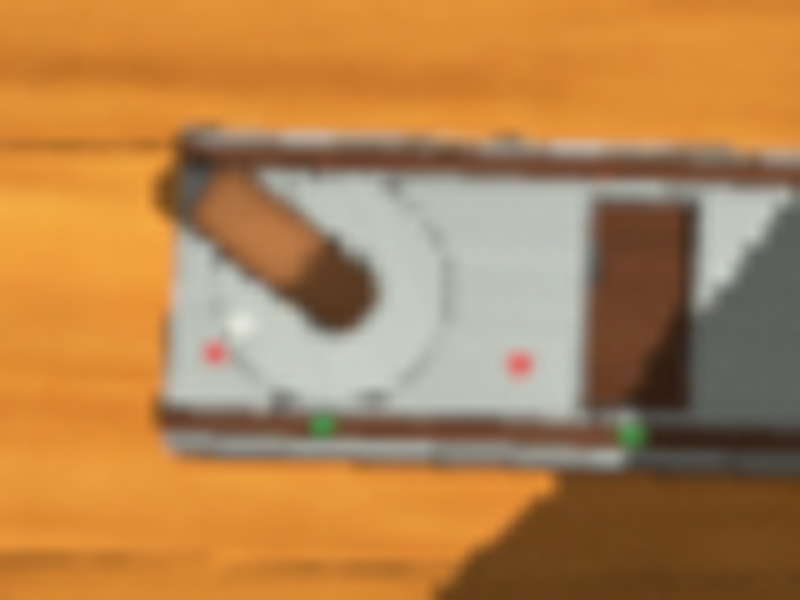

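The white dot (242,323) lies at the red dot (215,353), so handle 1 is home.

```bash
python3 -c "
from rig import job
print(job.hand_in())"
```

```text
the job is handed in; nothing more can be done
None
```

The job is handed in: four handles wobbled and now stand in the grey repair tray, and the one sound handle (the +y end socket) is fully home in the dock; one wobbly handle was set down briefly on clear worktop beside the tray to make room.

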